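# Tighten a flange bearing crosswise with a T-handle box wrench

## Task

Take the T-handle box wrench off its post and tighten the four square-headed bolts of the flange bearing clockwise with it, crosswise (after each bolt the diagonally opposite one) and in two passes: first every bolt about half way, then every bolt fully home against its stop. Feel the socket onto each head gently, without squashing the rubber mounts under the bearing, and do not force a bolt past its stop; then set the wrench back down over its post and let go, leaving the collet on the stand where it is.

Things in the scene. Friction and masses are not known exactly. Their poses are not given: they have to be found in the camera images.
- flange: Grey square flange bearing, 124 mm, on a steel plate 140 mm square that rests on four rubber mounts 8 mm thick; top face 36 mm above the table, round hub 68 mm wide at its foot, 57 mm high. Turned up to 0.5 rad. Origin: centre of the plate's underside, 8 mm above the table, z up. Bolts 1 to 4 stand at (42, 42), (42, -42), (-42, -42), (-42, 42) mm: 1 and 3 are opposite, so are 2 and 4.
- top1 (a point): Centre of the top of bolt 1's square head, on the bolt's axis, 54 mm above the table; its orientation is the flange's and does not turn with the bolt. The head is 18 mm square and straight from z = 38 to 48 mm, then tapers to 10 mm square at its top, z = 54 mm. It stands on a washer 37 mm wide whose face is at z = 38 mm.
- top2 (a point): The same for bolt 2. HEAD ANGLES: with its joint at 0, the sides of each head are turned by any angle (up to 0.75 rad either way) from the sides of the flange, differently for each bolt. This offset is not reported: it must be seen or felt. From there the head turns with its bolt joint.
- top3 (a point): The same for bolt 3. MOUNTS: the rubber mounts carry about 15 N of steady push on the bearing without giving; beyond that the bearing sinks about 1 mm for every 1.5 N, which squashes them. A sink of 4 mm (about 21 N) is too much.
- top4 (a point): The same for bolt 4.
- bolt1 (a joint): Turn of bolt 1 in rad, growing clockwise seen from above: 0 to 0.1 loose at the start, 0.6 half way, 1.2 fully home, where it meets a firm stop; past 1.3 it is overstrained. Turning takes about 0.12 to 0.2 N m; it stays where it is left.
- bolt2 (a joint): The same for bolt 2.
- bolt3 (a joint): The same for bolt 3.
- bolt4 (a joint): The same for bolt 4.
- wrench: Steel box wrench with a flat T-handle, upright, about 0.25 kg, 71 mm high. Origin: centre of its open lower end; z up. Socket: square tube 30 mm outside, 22 mm inside, 24 mm deep, sides along the wrench's x and y. Seated on a bolt its lower end is 38 mm above the table (on the washer); resting on a head that it does not fit, about 48 to 50 mm. On a head it has about 0.25 rad of turning play either way.
- post (a point): Foot of the wrench's parking post, on the top of the stand, 20 mm above the table: a round steel post 17.6 mm thick, 21 mm high with a tapered tip. The wrench stands over it at the start, at any yaw.
- stand: Light wooden block 75 x 150 x 20 mm, fixed to the table; origin at the centre of its underside, the post at y = -35 mm of its frame.
- collet_2: Small steel collet, 22 mm wide, 26 mm high, standing loose on the stand 80 to 90 mm from the post; origin at the centre of its underside.
- handle (a point): Middle of the wrench's handle, 53 mm above its lower end, on its axis: grip here from above. The handle is a flat upright slab along the wrench's x: 64 mm long, 14 mm thick (y), 36 mm high.

How it is judged:
By the outcome, as a careful person would: the job done as asked, in the order asked, and still so for the second after the job is handed in, with the robot touching nothing.
It also fails if it takes over 72 s, if anything falls off the work surface, if the arm or the gripper's body presses on something with over 40 N, if the wrist force passes 120 N, or if a joint passes its speed limit or range.

## Robot

A 6-joint arm with a two-finger parallel gripper is mounted at the origin on a cart in front of the work surface, level with it; the furniture and walls round the work are solid. World frame = base frame: x ahead of the robot, y to its left, z up, the work surface at z = 0. Lengths are in mm, angles in rad, forces in N, time in s.
With the tool pointing down it reaches from about 350 to 875 mm from the base axis. Payload 4.2 kg.
Tool frame: the origin (TCP) lies at the very end of the fingers, on their centre line; the grasp point (between the pads) lies arm.hold_point_z behind it (arm.hold_point_z is the distance from the TCP to the grasp point, in mm); z points along the fingers, y is the direction in which the jaws open and shut (so a half turn about z gives the same grasp; the last joint's range is limited). The gripper opens to 85 mm and grips with 20 to 120 N. Pads are 22 mm wide; open, the fingers measure 114 mm over their backs; the gripper's body (76 mm by 85 mm) begins 54 mm behind the grasp point. The pads swing forward as they close: fully open they stand 13 mm farther back than shut.
Start: joints at [-0.997, 0.385, 0.008, 0, -1.194, -0.259], TCP at [193.532, -594.26, 231.312] pointing down, gripper open.
Joint ranges: [-3.14, 3.14], [-1.21, 2.06], [-1.07, 1.41], [-3.16, 2.05], [-2.99, -0.16], [-3.1, 3.1]. Speed limits (rad/s): [2.79, 2.79, 3.14, 3.14, 3.14, 3.14].

## Interface

Orientations are given as a unit quaternion [x, y, z, w].
In Python, from bench import arm gives the robot as it stands.
- The arm moves only by the tool step_arm, never from a script. Its argument "series" is a list of rows, each a list of 6 numbers: the shift along the world's x, y, z scaled (see below), then the turn, a rotation vector about the world's x, y, z scaled (see below). A call has 1 to 12 rows; each row is the pose to reach, as a shift and turn from the pose commanded when the call began; what a row does not reach only later rows make up. The controller multiplies each number of a shift by 400 mm and each number of a turn by pi/2 rad. A row lasts 1/12 s, in which the tool goes at most 41.7 mm and 7.16 degrees, less where a joint would pass 70% of its speed; a pose out of reach is approached as far as the arm can. A call with a number of a shift or a turn outside -1 to 1 is refused whole. A call with a gripper value outside its range is refused whole. "jaw" is the opening, from -1 (shut) to 1 (fully open), set as the call begins (left out, the last holds). The fingers move at their own pace and stop on an object; the grip force is fixed at half the most. Time passes only in rows, so rows that repeat a pose let the fingers close. It gives the time, the measured TCP pose, the force and the opening at its end, in the units of the state.
- arm.read_state(): the state, without advancing time (a new reading comes with each control period).
- arm.get_image(name): name is "scene" or "top"; returns a dict with "image" (420x560x3 uint8, red, green, blue), "camera_matrix" (3x3 intrinsics, pixels), "world_from_camera" (4x4, takes a point from camera to world coordinates). Camera axes: x right, y up, looking along -z (the intrinsics and any distortion apply to the point x, -y, -z); pixel columns grow to the right and rows downward; lengths in mm; the calibration is good to about 2 mm. A picture is of the moment at which its call begins. There is no depth.
- arm.job_done(): hands the job in, once; it reports no verdict.
The state is a dict: "clock": time; "joints": joint angles; "joint_vel": joint speeds; "joint_efforts": joint torques, N m; "position": TCP position; "ee_rot": TCP orientation; "contact_force": force on the tool from outside, world axes, zero at the start; "wrist_torque": the same for the moment, N m; "gripper_width": finger opening in mm.
Only numpy, scipy, OpenCV 4.12 (cv2) and the standard library are available. Lean on these libraries where they do the work, as an engineer would, in place of code of your own. Each camera call takes 0.05 s, during which the arm holds its last target.

## Working session

There is one attempt and no reset: what is moved stays moved. The work goes in short steps, Python scripts to look and compute and a tool call to move; the robot and the scene stay as the last step left them, time stands still between calls to the robot, and variables do not carry over. Pictures are saved under pics/ and viewed, and the job is handed in when it is done.

Besides the shell and the picture viewer there is one more tool, called after ">>>" in YAML: its name, and indented under it one key for each argument. step_arm: Moves the arm, as the interface text tells. Shifts and turns lie within -1 to 1; 1 stands for 400 mm of shift or pi/2 rad of turn. Its arguments: {"type":"object","properties":{"series":{"type":"array","items":{"type":"array","items":{"type":"number","minimum":-1,"maximum":1}}},"jaw":{"type":"number"}},"required":["series"]}

```bash
ls; mkdir -p pics
python3 - <<'E'
from bench import arm
import cv2
print(arm.read_state(), arm.hold_point_z)
for n in("scene","top"):
    d=arm.get_image(n); cv2.imwrite(f"pics/{n}0.png",d["image"][:,:,::-1]); print(n,d["camera_matrix"],d["world_from_camera"],[k for k in d])
E
```

```text
pics
{'clock': 0.0, 'joints': array([-9.97391700e-01,  3.85576716e-01,  6.61988860e-03, -5.06851143e-04,
       -1.19398321e+00, -2.58583466e-01]), 'joint_vel': array([ 3.35903454e-04, -6.48019741e-05, -1.57722056e-04,  9.40353257e-05,
       -6.55256192e-04, -1.37723132e-03]), 'joint_efforts': array([-2.43239474e-04, -3.92286980e+01,  1.88405192e+01,  4.18643117e+00,
       -4.58713665e-03,  1.17850144e-05]), 'position': array([ 193.35964215, -593.72527407,  230.205917  ]), 'ee_rot': array([-1.56668888e-01,  9.87650573e-01,  1.07562651e-03, -2.17679124e-04]), 'contact_force': array([-0.00602727,  0.26859105, -0.0453348 ]), 'wrist_torque': array([-0.03085153,  0.01765477, -0.030057  ]), 'gripper_width': 85.30590249547043} 18.700000000000003
scene [[401.75057303   0.         279.34867339]
 [  0.         401.75057303 205.48747548]
 [  0.           0.           1.        ]] [[ 3.22030267e-01 -4.35491248e-01  8.40621128e-01  1.26850790e+03]
 [ 9.46423085e-01  1.70668865e-01 -2.74145003e-01 -2.54998451e+02]
 [-2.40801047e-02  8.83866229e-01  4.67119511e-01  4.75819423e+02]
 [ 0.00000000e+00  0.00000000e+00  0.00000000e+00  1.00000000e+00]] ['image', 'camera_matrix', 'world_from_camera']
top [[388.38758242   0.         280.03690251]
 [  0.         388.38758242 207.88612715]
 [  0.           0.           1.        ]] [[ 1.14583470e-02  9.95387618e-01 -9.52480726e-02  4.92948853e+02]
 [-9.99175843e-01  1.51070609e-02  3.76750705e-02  1.22171898e+01]
 [ 3.89402171e-02  9.47378792e-02  9.94740365e-01  9.13385254e+02]
 [ 0.00000000e+00  0.00000000e+00  0.00000000e+00  1.00000000e+00]] ['image', 'camera_matrix', 'world_from_camera']
```

View pics/scene0.png

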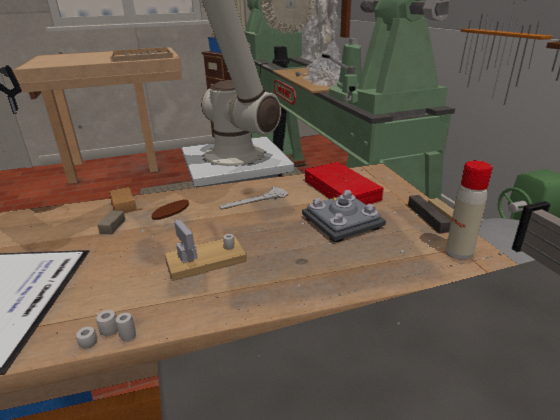

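View pics/top0.png

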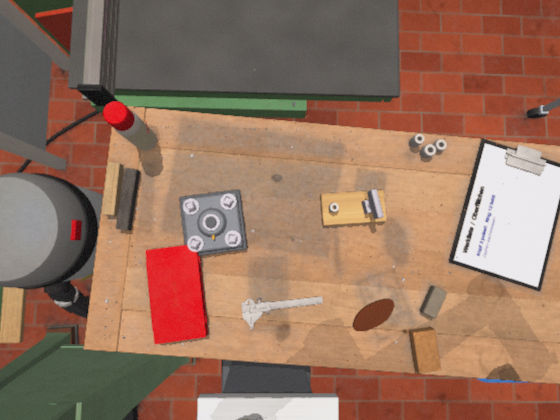

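Run:
```python
import cv2
t=cv2.imread("pics/top0.png"); s=cv2.imread("pics/scene0.png")
def c(im,x,y,w,h,k,n): cv2.imwrite(n,cv2.resize(im[y:y+h,x:x+w],None,fx=k,fy=k,interpolation=cv2.INTER_CUBIC))
c(t,170,180,84,84,7,"pics/cf.png"); c(t,310,170,90,70,8,"pics/cw.png"); c(s,295,180,100,65,8,"pics/sf.png"); c(s,155,210,100,70,8,"pics/sw.png")
```

```text
(no output)
```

View pics/cf.png

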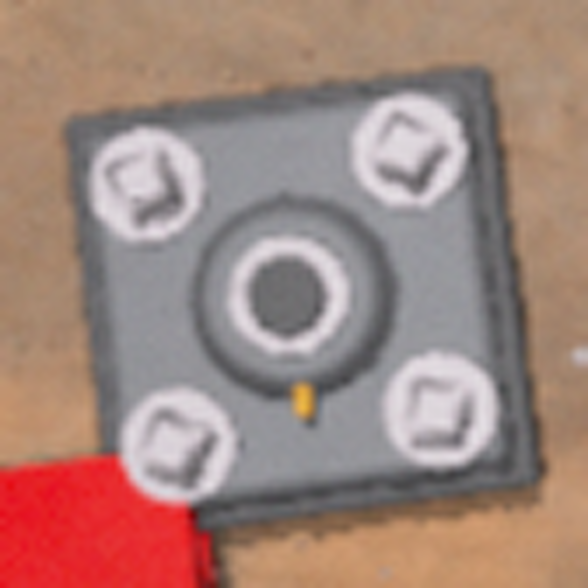

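View pics/cw.png

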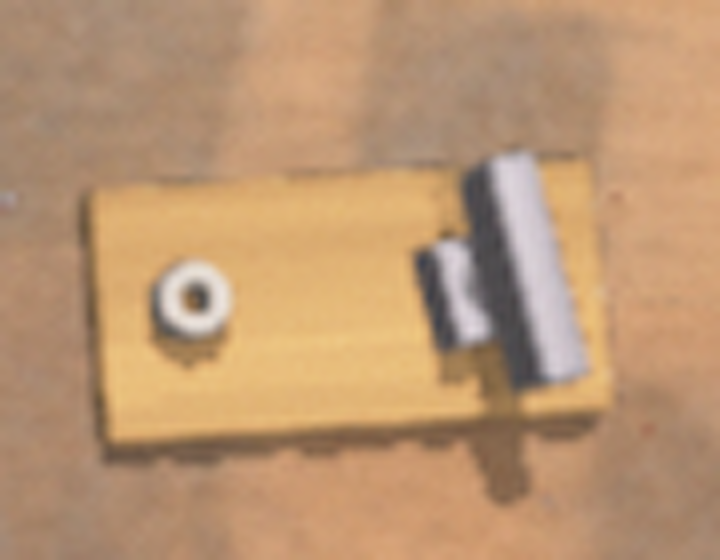

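View pics/sf.png

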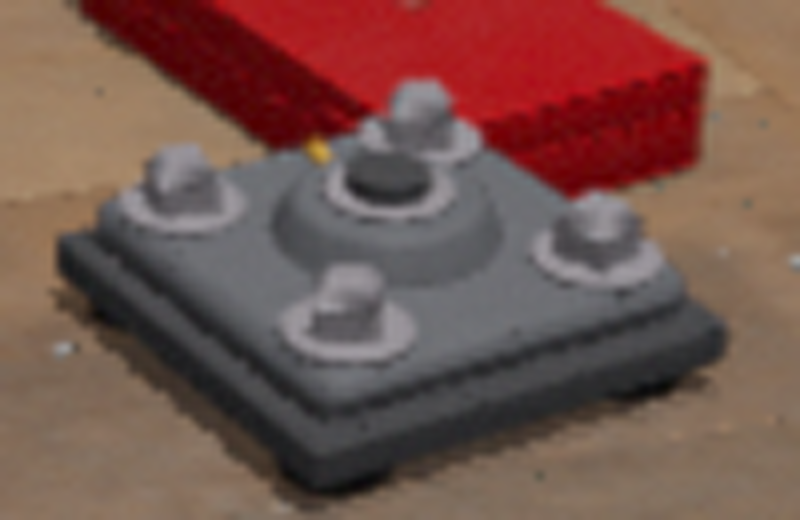

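View pics/sw.png

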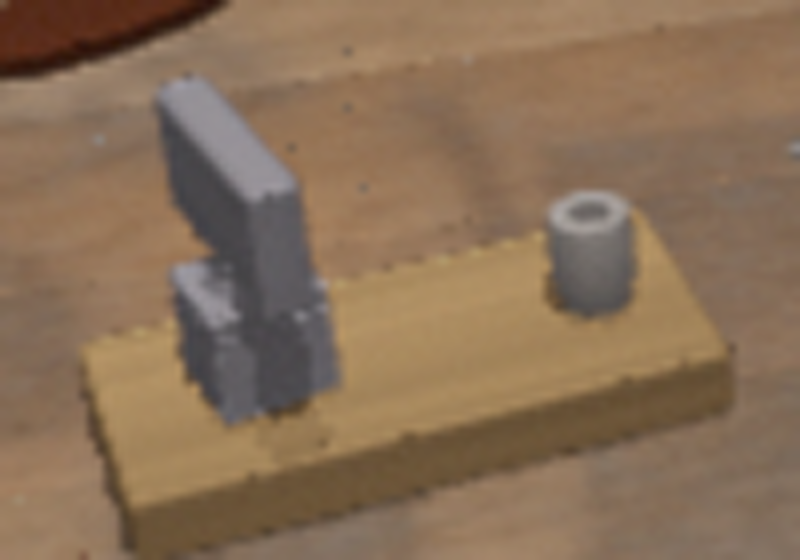

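```bash
cat > h.py <<'E'
import numpy as np, cv2
from scipy.optimize import least_squares
K={'scene':(401.75057303,279.34867339,205.48747548),'top':(388.38758242,280.03690251,207.88612715)}
T={'scene':np.array([[3.22030267e-01,-4.35491248e-01,8.40621128e-01,1.26850790e+03],[9.46423085e-01,1.70668865e-01,-2.74145003e-01,-2.54998451e+02],[-2.40801047e-02,8.83866229e-01,4.67119511e-01,4.75819423e+02]]),
'top':np.array([[1.14583470e-02,9.95387618e-01,-9.52480726e-02,4.92948853e+02],[-9.99175843e-01,1.51070609e-02,3.76750705e-02,1.22171898e+01],[3.89402171e-02,9.47378792e-02,9.94740365e-01,9.13385254e+02]])}
def proj(n,P):
    P=np.atleast_2d(P).astype(float); f,cx,cy=K[n]; R=T[n][:,:3]; c=(P-T[n][:,3])@R
    return np.c_[cx+f*c[:,0]/-c[:,2], cy+f*-c[:,1]/-c[:,2]]
def back(n,uv,z):
    f,cx,cy=K[n]; uv=np.atleast_2d(uv).astype(float)
    d=np.c_[(uv[:,0]-cx)/f,-(uv[:,1]-cy)/f,-np.ones(len(uv))]@T[n][:,:3].T
    o=T[n][:,3]; z=np.broadcast_to(z,len(uv)); s=(z-o[2])/d[:,2]
    return o+d*s[:,None]
def un(uv,k,ox,oy): return (np.array(uv,float)+.5)/k-.5+[ox,oy]
E
python3 - <<'E'
from h import *
np.set_printoptions(precision=2,suppress=True)
L=np.array([[42,42],[42,-42],[-42,-42],[-42,42]],float)
W={'top':un([(147,184),(410,151),(441,410),(179,445)],7,170,180),'scene':un([(598,250),(348,325),(180,203),(420,135)],8,295,180)}
for n in W:
    P=back(n,W[n],38)[:,:2]
    def r(p):
        c,s=np.cos(p[2]),np.sin(p[2]); return (p[:2]+L@np.array([[c,s],[-s,c]])-P).ravel()
    q=least_squares(r,[450,180,.1]); print(n,q.x,r(q.x)); print(P)
# wrench & stand
c=lambda p: un(p,8,310,170)
print('stand',back('top',c([(92,188),(590,158),(608,410),(108,442)]),20))
print('handle top',back('top',c([(490,158),(530,150),(590,372),(545,385)]),91)) 
print('collet',back('top',c([(195,298)]),46))
c=lambda p: un(p,8,155,210)
print('stand s',back('scene',c([(82,350),(735,350),(130,520),(635,205)]),20))
print('handle s',back('scene',c([(160,90),(200,78),(298,185),(250,200)]),91))
print('collet s',back('scene',c([(590,210)]),46))
E
```

```text
top [542.68 132.18   0.15] [-0.16 -0.42  0.05  0.24  0.09 -0.08  0.02  0.26]
[[578.29 180.25]
 [590.28  96.48]
 [507.12  84.6 ]
 [495.01 167.38]]
scene [544.17 133.8    0.16] [ 0.08 -0.5   0.69  0.42 -0.71  0.97 -0.06 -0.89]
[[578.87 182.45]
 [591.62  98.59]
 [510.1   84.68]
 [496.08 169.47]]
stand [[ 614.64 -116.89   20.  ]
 [ 625.97 -263.72   20.  ]
 [ 551.98 -267.98   20.  ]
 [ 540.68 -121.65   20.  ]]
handle top [[ 614.93 -214.51   91.  ]
 [ 617.3  -225.44   91.  ]
 [ 557.43 -240.98   91.  ]
 [ 553.76 -228.73   91.  ]]
collet [[ 580.29 -142.39   46.  ]]
stand s [[ 558.68 -267.89   20.  ]
 [ 617.05 -114.11   20.  ]
 [ 633.98 -263.1    20.  ]
 [ 541.57 -122.01   20.  ]]
handle s [[ 561.98 -238.83   91.  ]
 [ 559.53 -229.01   91.  ]
 [ 618.45 -213.41   91.  ]
 [ 621.08 -224.65   91.  ]]
collet s [[ 581.27 -140.79   46.  ]]
```

Run:
```python
from h import *
t=cv2.imread("pics/top0.png"); s=cv2.imread("pics/scene0.png")
L=np.array([[42,42],[42,-42],[-42,-42],[-42,42]],float)
rows=[]
for n,im,F in(('top',t,(542.7,132.2,.152)),('scene',s,(544.2,133.8,.156))):
    c,sn=np.cos(F[2]),np.sin(F[2]); X=np.array(F[:2])+L@np.array([[c,sn],[-sn,c]])
    o=[]
    for p in X:
        u=proj(n,[*p,50])[0]; M=np.array([[14,0,98-14*u[0]],[0,14,98-14*u[1]]])
        o.append(cv2.warpAffine(im,M,(196,196),flags=cv2.INTER_CUBIC))
    rows.append(np.hstack(o))
cv2.imwrite("pics/heads.png",np.vstack(rows))
```

```text
(no output)
```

View pics/heads.png

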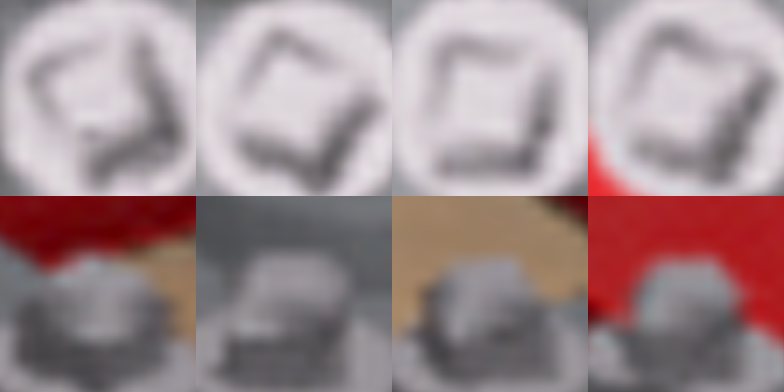

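```bash
cat > ov.py <<'E'
from h import *
L=np.array([[42,42],[42,-42],[-42,-42],[-42,42]],float)
FP={'top':(542.7,132.2,.152),'scene':(544.2,133.8,.156)}
def overlay(ims,A,out,k=14):
    rows=[]
    for n in ims:
        F=FP[n]; im=ims[n]
        c,sn=np.cos(F[2]),np.sin(F[2]); X=np.array(F[:2])+L@np.array([[c,sn],[-sn,c]])
        o=[]
        for p,a in zip(X,A):
            u=proj(n,[*p,50])[0]; M=np.array([[k,0,98-k*u[0]],[0,k,98-k*u[1]]])
            w=cv2.warpAffine(im,M,(196,196),flags=cv2.INTER_CUBIC)
            for h,z,col in((5,54,(0,0,255)),(9,48,(0,200,0)),(9,38,(255,0,0))):
                q=np.array([[h,h],[-h,h],[-h,-h],[h,-h]])@np.array([[np.cos(a),np.sin(a)],[-np.sin(a),np.cos(a)]])+p
                v=(proj(n,np.c_[q,np.full(4,z)])-u)*k+98
                cv2.polylines(w,[np.int32(v)],True,col,1)
            o.append(w)
        rows.append(np.hstack(o))
    cv2.imwrite(out,np.vstack(rows))
E
python3 - <<'E'
from ov import *
overlay({'top':cv2.imread("pics/top0.png"),'scene':cv2.imread("pics/scene0.png")},np.radians([22.5,-35,-5,-25]),"pics/ov1.png")
E
```

```text
(no output)
```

View pics/ov1.png

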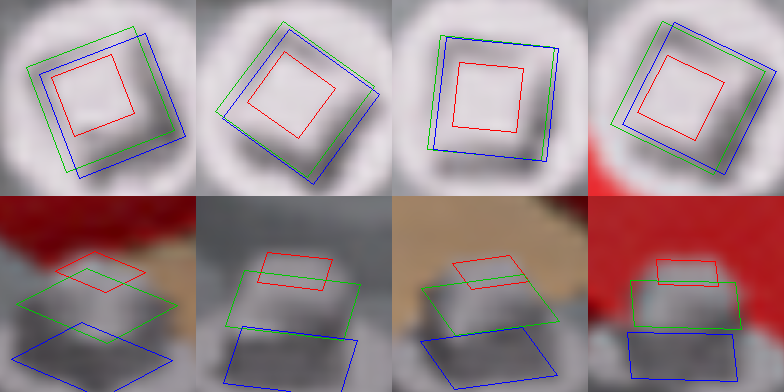

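>>> step_arm:
  series:
    - [0.985,0.918,-0.266,0,0,-0.045]
    - [0.985,0.918,-0.266,0,0,-0.045]
    - [0.985,0.918,-0.266,0,0,-0.045]
    - [0.985,0.918,-0.266,0,0,-0.045]
    - [0.985,0.918,-0.266,0,0,-0.045]
    - [0.985,0.918,-0.266,0,0,-0.045]
    - [0.985,0.918,-0.266,0,0,-0.045]
    - [0.985,0.918,-0.266,0,0,-0.045]
    - [0.985,0.918,-0.266,0,0,-0.045]
    - [0.985,0.918,-0.266,0,0,-0.045]
    - [0.985,0.918,-0.266,0,0,-0.045]
    - [0.985,0.918,-0.266,0,0,-0.045]
  jaw: 1

```text
clock: 1.1
position: [553.3, -258.0, 133.7]
ee_rot: [-0.122, 0.993, 0.0, -0.0]
contact_force: [0.4, -1.2, -0.4]
gripper_width: 85.1
```

>>> step_arm:
  series:
    - [0.0855,0.0775,-0.024,0,0,0]
    - [0.0855,0.0775,-0.024,0,0,0]
    - [0.0855,0.0775,-0.06,0,0,0]
    - [0.0855,0.0775,-0.06,0,0,0]

```text
clock: 1.43
position: [585.1, -227.4, 107.2]
ee_rot: [-0.122, 0.993, 0.001, -0.003]
contact_force: [-0.8, -1.5, -0.8]
gripper_width: 85.3
```

Run:
```python
from bench import arm
import cv2
for n,(x,y,w,h) in(("scene",(140,170,120,90)),("top",(310,150,120,90))):
    d=arm.get_image(n); cv2.imwrite(f"pics/{n}1.png",cv2.resize(d["image"][y:y+h,x:x+w,::-1],None,fx=6,fy=6,interpolation=cv2.INTER_CUBIC))
print(arm.read_state())
```

```text
{'clock': 1.5333, 'joints': array([-1.15701766e-01,  4.96617085e-01, -1.37569132e-01, -3.11649609e-05,
       -9.39079485e-01, -1.21116006e+00]), 'joint_vel': array([-0.01153117, -0.02137605,  0.02060963,  0.00754197,  0.00142649,
       -0.00203623]), 'joint_efforts': array([ 4.39755656e-01, -4.12801087e+01,  1.60003030e+01,  3.50660630e+00,
       -5.03367773e-03,  7.45778580e-04]), 'position': array([ 585.68010218, -228.9363089 ,  109.63078438]), 'ee_rot': array([-1.21655835e-01,  9.92571576e-01,  3.02902757e-04, -1.19702125e-03]), 'contact_force': array([ 0.2141377 , -0.1190572 , -0.51258338]), 'wrist_torque': array([-0.04153376, -0.04523671, -0.01046195]), 'gripper_width': 85.56133421945587}
```

View pics/scene1.png

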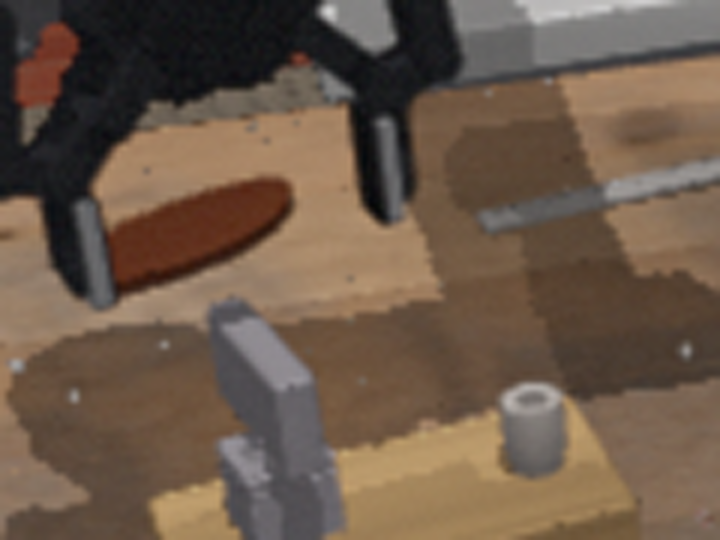

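View pics/top1.png

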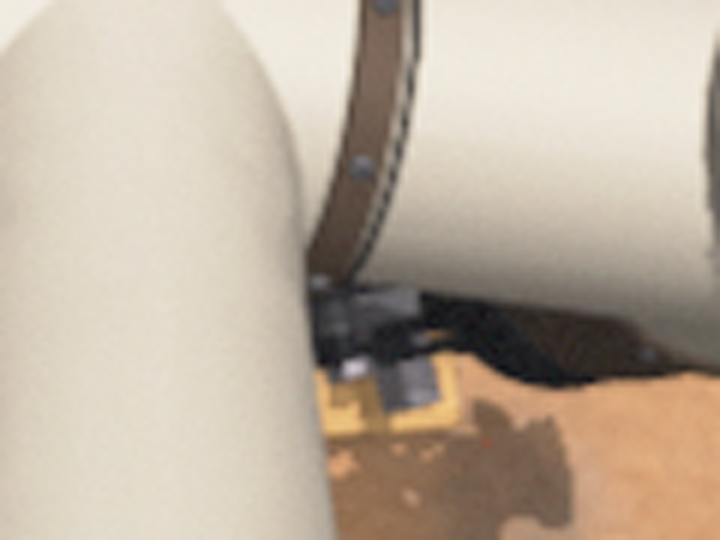

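Run:
```python
from h import *
print(back('scene',[[180.2,212.7]]*2,[110,123]), proj('scene',[[585.7,-228.9,109.6],[585.7,-228.9,122.6],[587,-227,91]]))
```

```text
[[ 568.93231295 -226.23274198  110.        ]
 [ 593.79289186 -227.25497916  123.        ]] [[179.811199   217.17240093]
 [178.83253834 211.08064459]
 [182.28180027 225.86223482]]
```

>>> step_arm:
  series:
    - [0.003,0.003,-0.07,0,0,0]
    - [0.003,0.003,-0.137,0,0,0]
    - [0.003,0.003,-0.137,0,0,0]
    - [0.003,0.003,-0.137,0,0,0]

```text
clock: 1.87
position: [586.7, -228.4, 55.3]
ee_rot: [-0.121, 0.993, 0.0, -0.001]
contact_force: [-0.2, 0.5, 0.5]
gripper_width: 85.2
```

>>> step_arm:
  series:
    - [0,0,0,0,0,0]
    - [0,0,0,0,0,0]
    - [0,0,0,0,0,0]
    - [0,0,0,0,0,0]
    - [0,0,0,0,0,0]
    - [0,0,0,0,0,0]
    - [0,0,0,0,0,0]
  jaw: -1

```text
clock: 2.45
position: [588.0, -227.6, 56.2]
ee_rot: [-0.122, 0.993, -0.0, 0.0]
contact_force: [-0.2, 0.4, 3.0]
gripper_width: 13.3
```

Run:
```python
from bench import arm
import cv2
for n,(x,y,w,h) in(("scene",(140,190,120,90)),):
    d=arm.get_image(n); cv2.imwrite(f"pics/{n}2.png",cv2.resize(d["image"][y:y+h,x:x+w,::-1],None,fx=6,fy=6,interpolation=cv2.INTER_CUBIC))
print(arm.read_state())
```

```text
{'clock': 2.5, 'joints': array([-1.12977436e-01,  5.58686686e-01, -1.85524552e-01,  3.11777447e-04,
       -8.26003113e-01, -1.21356724e+00]), 'joint_vel': array([-1.13156951e-04,  3.06635539e-05, -1.51395347e-04, -6.94689033e-05,
       -1.91245134e-03,  4.42977066e-04]), 'joint_efforts': array([-2.68502478e-01, -4.18655741e+01,  1.43905601e+01,  3.16082485e+00,
        2.24015415e-01,  1.99475064e-02]), 'position': array([ 588.01929103, -227.61096874,   56.22093299]), 'ee_rot': array([-1.21927313e-01,  9.92538983e-01, -1.79274342e-04,  2.56277044e-04]), 'contact_force': array([-0.61205406,  1.98387366,  3.32111265]), 'wrist_torque': array([0.2444657 , 0.21560698, 0.00226074]), 'gripper_width': 13.196187949418148}
```

View pics/scene2.png

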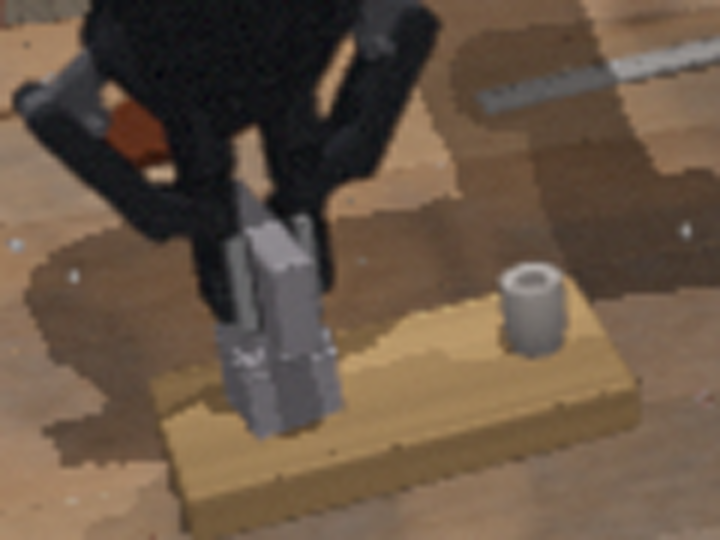

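>>> step_arm:
  series:
    - [0,0,0.06,0,0,0]
    - [0,0,0.115,0,0,0]
    - [0,0.05,0.12,0,0,0]
    - [-0.023,0.98,0.12,0,0,0.094]
    - [-0.023,0.98,0.12,0,0,0.094]
    - [-0.023,0.98,0.12,0,0,0.094]
    - [-0.023,0.98,0.12,0,0,0.094]
    - [-0.023,0.98,0.12,0,0,0.094]
    - [-0.023,0.98,0.12,0,0,0.094]
    - [-0.023,0.98,0.12,0,0,0.094]
    - [-0.023,0.98,0.12,0,0,0.094]
    - [-0.023,0.98,0.12,0,0,0.094]

```text
clock: 3.5
position: [577.5, 166.5, 102.8]
ee_rot: [-0.195, 0.981, -0.0, -0.001]
contact_force: [0.9, -0.7, -2.4]
gripper_width: 13.3
```

>>> step_arm:
  series:
    - [0,0.026,0,0,0,0]
    - [0,0.026,0,0,0,0]
    - [0,0.026,0,0,0,0]

```text
clock: 3.75
position: [577.7, 175.1, 102.6]
ee_rot: [-0.195, 0.981, -0.0, -0.001]
contact_force: [0.7, -0.8, -2.3]
gripper_width: 12.9
```

```bash
cat > snap.py <<'E'
import sys
from bench import arm
from h import *
def snap(tag,names=("scene","top"),box=None,k=6):
    for n in names:
        d=arm.get_image(n); im=d["image"][:,:,::-1].copy(); cv2.imwrite(f"pics/{n}{tag}_full.png",im)
        x,y,w,h=(box or {}).get(n,{'scene':(285,150,120,95),'top':(160,170,120,95)}[n])
        cv2.imwrite(f"pics/{n}{tag}.png",cv2.resize(im[y:y+h,x:x+w],None,fx=k,fy=k,interpolation=cv2.INTER_CUBIC))
def st():
    s=arm.read_state(); p=s['position']; q=s['ee_rot']; a=np.arctan2(q[1],q[0]); y=np.degrees(2*a)-180
    y=(y+90)%180-90
    print('t %.2f pos %s yaw %.2f F %s Tz %s w %.2f'%(s['clock'],np.round(p,1),y,np.round(s['contact_force'],1),np.round(s['wrist_torque'],3),s['gripper_width']),'j',np.round(s['joints'],2))
if __name__=="__main__":
    if len(sys.argv)>1: snap(sys.argv[1])
    st()
E
python3 snap.py a
```

```text
t 3.85 pos [578.  173.6 103. ] yaw 22.38 F [ 0.  -0.2 -3.4] Tz [0.041 0.033 0.002] w 13.35 j [ 0.56  0.47 -0.21 -0.   -0.89 -1.74]
```

View pics/scenea.png

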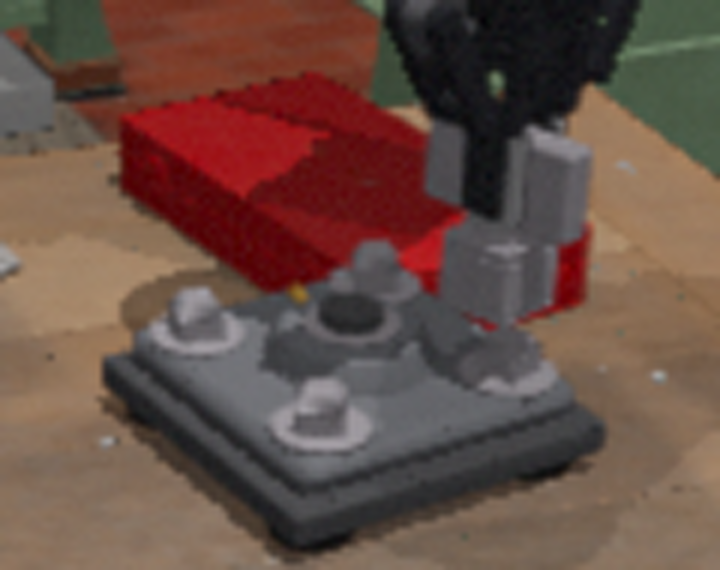

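View pics/topa.png

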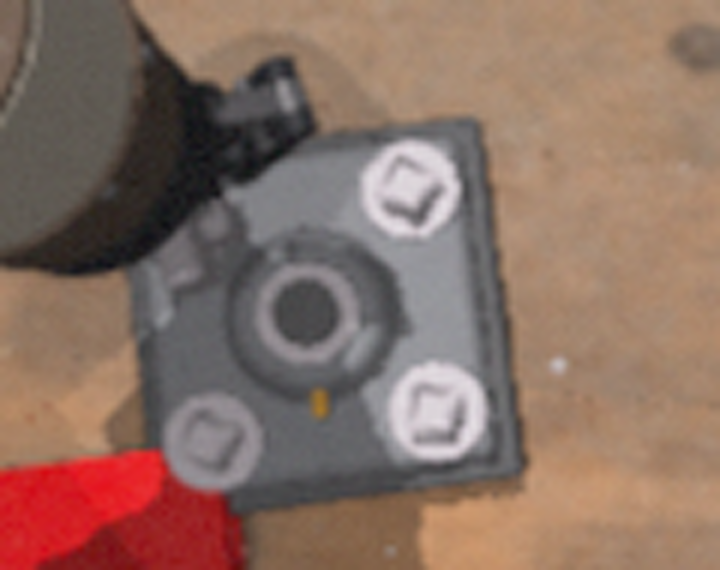

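```bash
cat > wo.py <<'E'
from h import *
def wov(src,n,x,y,zb,yawdeg,box,out,k=8):
    im=cv2.imread(src); bx,by,w,h=box
    im=cv2.resize(im[by:by+h,bx:bx+w],None,fx=k,fy=k,interpolation=cv2.INTER_CUBIC)
    a=np.radians(yawdeg); R=np.array([[np.cos(a),np.sin(a)],[-np.sin(a),np.cos(a)]])
    for hx,hy,z,col in((15,15,0,(0,255,0)),(15,15,24,(0,255,255)),(32,7,35,(255,255,0)),(32,7,71,(255,0,255))):
        q=np.array([[hx,hy],[-hx,hy],[-hx,-hy],[hx,-hy]])@R+[x,y]
        v=(proj(n,np.c_[q,np.full(4,zb+z)])-[bx,by]+.5)*k-.5
        cv2.polylines(im,[np.int32(v)],True,col,1)
    cv2.imwrite(out,im)
E
python3 - <<'E'
from wo import *
wov('pics/scenea_full.png','scene',578.8,174.6,66.8,22.4,(345,150,60,65),'pics/woa.png',9)
E
```

```text
(no output)
```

View pics/woa.png

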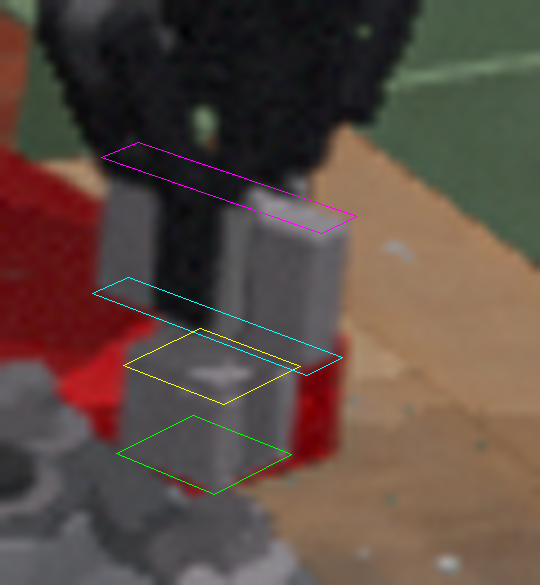

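>>> step_arm:
  series:
    - [0.001,0.018,0,0,0,0]
    - [0.001,0.018,-0.015,0,0,0]
    - [0.001,0.018,-0.027,0,0,0]
    - [0.001,0.018,-0.027,0,0,0]

```text
clock: 4.18
position: [578.0, 180.9, 91.2]
ee_rot: [-0.194, 0.981, -0.0, -0.002]
contact_force: [0.1, -0.3, -1.8]
gripper_width: 13.1
```

```bash
python3 snap.py
```

```text
t 4.18 pos [578.  180.9  91.2] yaw 22.37 F [ 0.1 -0.3 -1.8] Tz [-0.008  0.068  0.022] w 13.07 j [ 0.57  0.48 -0.22 -0.   -0.87 -1.75]
```

>>> step_arm:
  series:
    - [0.001,0,-0.006,0,0,0]
    - [0.001,0,-0.012,0,0,0]
    - [0.001,0,-0.018,0,0,0]

```text
clock: 4.43
position: [579.4, 181.8, 85.4]
ee_rot: [-0.195, 0.981, -0.0, 0.0]
contact_force: [-0.2, 0.5, -2.5]
gripper_width: 13.4
```

```bash
python3 snap.py
```

```text
t 4.43 pos [579.4 181.8  85.4] yaw 22.43 F [-0.2  0.5 -2.5] Tz [ 0.018 -0.016  0.016] w 13.37 j [ 0.57  0.49 -0.22  0.   -0.86 -1.75]
```

>>> step_arm:
  series:
    - [0,0,-0.004,0,0,0]
    - [0,0,-0.008,0,0,0]

```text
clock: 4.6
position: [579.4, 181.9, 82.2]
ee_rot: [-0.195, 0.981, -0.0, -0.0]
contact_force: [-0.2, -0.0, -2.1]
gripper_width: 13.2
```

>>> step_arm:
  series:
    - [0,0,-0.004,0,0,0]
    - [0,0,-0.008,0,0,0]

```text
clock: 4.77
position: [579.4, 182.0, 79.1]
ee_rot: [-0.195, 0.981, 0.0, 0.0]
contact_force: [0.4, 0.1, -2.8]
gripper_width: 13.1
```

>>> step_arm:
  series:
    - [0,0,-0.005,0,0,0]
    - [0,0,-0.01,0,0,0]

```text
clock: 4.93
position: [579.4, 182.0, 75.1]
ee_rot: [-0.195, 0.981, 0.0, 0.0]
contact_force: [0.5, -0.6, -2.5]
gripper_width: 13.2
```

```bash
python3 snap.py
```

```text
t 4.93 pos [579.4 182.   75.1] yaw 22.45 F [ 0.5 -0.6 -2.5] Tz [-0.047 -0.029 -0.038] w 13.19 j [ 0.57  0.5  -0.23 -0.   -0.84 -1.75]
```

>>> step_arm:
  series:
    - [0,0,0,0,0,-0.05]
    - [0,0,0,0,0,-0.1]

```text
clock: 5.1
position: [579.3, 181.9, 74.9]
ee_rot: [-0.115, 0.993, -0.0, -0.0]
contact_force: [0.6, -1.9, -4.1]
gripper_width: 13.3
```

```bash
python3 snap.py
```

```text
t 5.10 pos [579.3 181.9  74.9] yaw 13.24 F [ 0.6 -1.9 -4.1] Tz [-0.459 -0.403  0.032] w 13.25 j [ 0.57  0.5  -0.23  0.   -0.84 -1.91]
```

>>> step_arm:
  series:
    - [0,0,0,0,0,-0.04]
    - [0,0,0,0,0,-0.06]

```text
clock: 5.27
position: [579.7, 181.4, 75.1]
ee_rot: [-0.069, 0.998, -0.001, 0.0]
contact_force: [1.3, -3.1, -3.2]
gripper_width: 13.4
```

```bash
python3 snap.py
```

```text
t 5.27 pos [579.7 181.4  75.1] yaw 7.92 F [ 1.3 -3.1 -3.2] Tz [-0.885 -0.543  0.071] w 13.37 j [ 0.57  0.5  -0.23  0.   -0.84 -2.  ]
```

>>> step_arm:
  series:
    - [0,0,0,0,0,-0.04]
    - [0,0,0,0,0,-0.06]

```text
clock: 5.43
position: [579.7, 181.1, 75.2]
ee_rot: [-0.022, 1.0, -0.001, 0.0]
contact_force: [2.4, -3.3, -2.9]
gripper_width: 13.2
```

```bash
python3 snap.py
```

```text
t 5.43 pos [579.7 181.1  75.2] yaw 2.54 F [ 2.4 -3.3 -2.9] Tz [-1.036 -0.577  0.104] w 13.17 j [ 0.57  0.5  -0.23  0.   -0.84 -2.1 ]
```

>>> step_arm:
  series:
    - [0.001,-0.002,0,0,0,-0.04]
    - [0.001,-0.003,0,0,0,-0.07]

```text
clock: 5.6
position: [579.8, 180.5, 75.1]
ee_rot: [0.033, 0.999, -0.0, -0.0]
contact_force: [-0.4, 0.0, -2.0]
gripper_width: 13.4
```

```bash
python3 snap.py
```

```text
t 5.60 pos [579.8 180.5  75.1] yaw -3.79 F [-0.4  0.  -2. ] Tz [-0.009  0.036  0.129] w 13.38 j [ 0.57  0.5  -0.23  0.   -0.84 -2.21]
```

>>> step_arm:
  series:
    - [0,0,0,0,0,-0.04]
    - [0,0,0,0,0,-0.07]

```text
clock: 5.77
position: [579.7, 180.3, 75.1]
ee_rot: [0.088, 0.996, -0.0, -0.0]
contact_force: [-0.1, -2.1, -2.5]
gripper_width: 13.5
```

```bash
python3 snap.py
```

```text
t 5.77 pos [579.7 180.3  75.1] yaw -10.08 F [-0.1 -2.1 -2.5] Tz [-0.486 -0.135  0.122] w 13.51 j [ 0.57  0.5  -0.23  0.   -0.84 -2.32]
```

>>> step_arm:
  series:
    - [0,-0.001,0,0,0,-0.05]
    - [0,-0.001,0,0,0,-0.1]
    - [0,-0.001,0,0,0,-0.14]
    - [0,-0.001,0,0,0,-0.167]

```text
clock: 6.1
position: [579.5, 179.7, 75.1]
ee_rot: [0.217, 0.976, -0.001, -0.0]
contact_force: [0.1, -1.4, -2.1]
gripper_width: 13.2
```

```bash
python3 snap.py
```

```text
t 6.10 pos [579.5 179.7  75.1] yaw -25.11 F [ 0.1 -1.4 -2.1] Tz [-0.574 -0.02   0.2  ] w 13.22 j [ 0.57  0.5  -0.23  0.   -0.84 -2.58]
```

>>> step_arm:
  series:
    - [0,0,0,0,0,0.07]
    - [0,0,0.05,0,0,0.08]
    - [0,0,0.07,0,0,0.08]
    - [-0.088,-0.12,0.07,0,0,0.14]
    - [-0.176,-0.239,0.07,0,0,0.222]
    - [-0.176,-0.239,0.07,0,0,0.222]
    - [-0.176,-0.239,0.07,0,0,0.222]

```text
clock: 6.68
position: [503.1, 80.0, 102.6]
ee_rot: [0.046, 0.999, -0.001, -0.004]
contact_force: [-0.6, -0.1, -2.8]
gripper_width: 13.5
```

```bash
python3 snap.py b
```

```text
t 6.78 pos [508.9  83.8 103.9] yaw -5.11 F [ 0.7  0.8 -1.8] Tz [ 0.095 -0.11  -0.012] w 13.17 j [ 0.48  0.34 -0.43  0.   -0.8  -2.14]
```

View pics/sceneb.png

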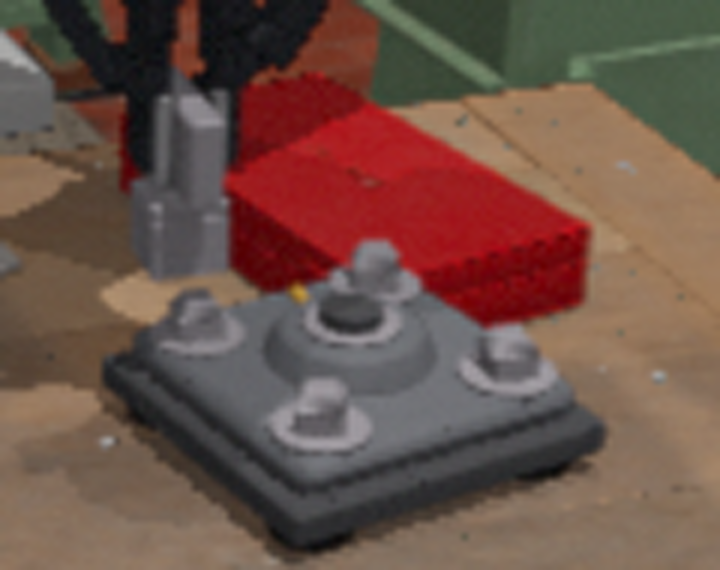

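View pics/topb.png

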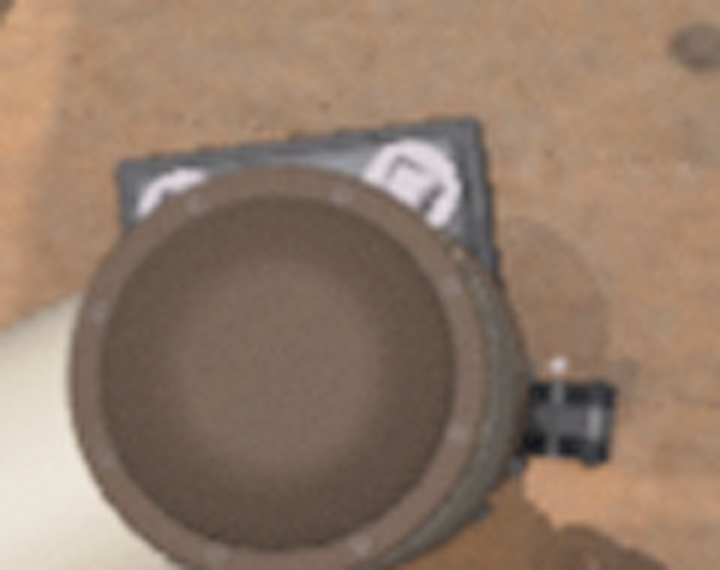

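```bash
python3 - <<'E'
from ov import *
im=cv2.imread("pics/sceneb_full.png")
o=[]
for a in (-18,-11,-4): 
    overlay({'scene':im},np.radians([a]*4),"pics/t.png"); o.append(cv2.imread("pics/t.png")[:,:196])
overlay({'scene':im*0+im},np.radians([22]*4),"pics/t.png")
cv2.imwrite("pics/ovb.png",cv2.resize(np.hstack(o),None,fx=1.3,fy=1.3))
E
python3 snap.py
```

```text
t 6.78 pos [508.9  83.8 103.9] yaw -5.11 F [ 0.7  0.8 -1.8] Tz [ 0.095 -0.11  -0.012] w 13.17 j [ 0.48  0.34 -0.43  0.   -0.8  -2.14]
```

View pics/ovb.png

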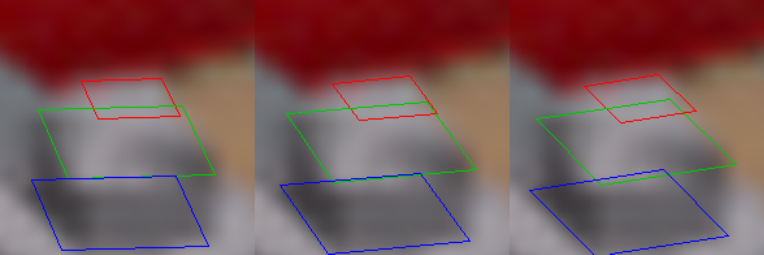

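>>> step_arm:
  series:
    - [0,0,-0.015,0,0,0]
    - [0,0,-0.03,0,0,0]
    - [0,0,-0.038,0,0,0]
    - [0,0,-0.044,0,0,0]

```text
clock: 7.12
position: [509.3, 85.2, 84.4]
ee_rot: [0.043, 0.999, -0.0, -0.001]
contact_force: [0.6, 0.4, -2.9]
gripper_width: 13.1
```

>>> step_arm:
  series:
    - [0,0,-0.005,0,0,0]
    - [0,0,-0.009,0,0,0]

```text
clock: 7.28
position: [509.5, 85.1, 81.4]
ee_rot: [0.043, 0.999, -0.0, -0.0]
contact_force: [0.7, -0.1, -2.3]
gripper_width: 13.3
```

```bash
python3 snap.py
```

```text
t 7.28 pos [509.5  85.1  81.4] yaw -4.98 F [ 0.7 -0.1 -2.3] Tz [0.026 0.086 0.086] w 13.30 j [ 0.48  0.37 -0.45  0.   -0.75 -2.14]
```

>>> step_arm:
  series:
    - [-0.001,-0.002,-0.006,0,0,0]
    - [-0.001,-0.002,-0.011,0,0,0]
    - [-0.001,-0.002,-0.015,0,0,0]
    - [-0.001,-0.002,-0.0155,0,0,-0.05]
    - [-0.001,-0.002,-0.0155,0,0,-0.1]

```text
clock: 7.7
position: [508.9, 83.9, 75.7]
ee_rot: [0.124, 0.992, -0.0, -0.0]
contact_force: [0.6, -0.1, -1.6]
gripper_width: 13.2
```

```bash
python3 snap.py
```

```text
t 7.70 pos [508.9  83.9  75.7] yaw -14.22 F [ 0.6 -0.1 -1.6] Tz [ 0.011 -0.036 -0.006] w 13.23 j [ 0.48  0.38 -0.46 -0.   -0.74 -2.3 ]
```

>>> step_arm:
  series:
    - [0,0,0,0,0,-0.05]
    - [0,0,0,0,0,-0.1]

```text
clock: 7.87
position: [508.9, 84.0, 75.8]
ee_rot: [0.201, 0.98, 0.0, -0.0]
contact_force: [-1.3, 2.8, -3.3]
gripper_width: 13.4
```

```bash
python3 snap.py
```

```text
t 7.87 pos [508.9  84.   75.8] yaw -23.24 F [-1.3  2.8 -3.3] Tz [0.448 0.346 0.034] w 13.38 j [ 0.48  0.38 -0.46 -0.   -0.74 -2.45]
```

>>> step_arm:
  series:
    - [0,0,0,0,0,-0.05]
    - [0,0,0,0,0,-0.1]

```text
clock: 8.03
position: [508.7, 83.8, 75.7]
ee_rot: [0.277, 0.961, -0.0, -0.0]
contact_force: [-0.1, 0.3, -1.6]
gripper_width: 13.4
```

```bash
python3 snap.py
```

```text
t 8.03 pos [508.7  83.8  75.7] yaw -32.20 F [-0.1  0.3 -1.6] Tz [-0.083  0.263  0.177] w 13.43 j [ 0.48  0.38 -0.46 -0.   -0.74 -2.61]
```

>>> step_arm:
  series:
    - [0,0,0,0,0,-0.055]
    - [0,0,0,0,0,-0.11]
    - [0,0,0,0,0,-0.165]
    - [0,0,0,0,0,-0.21]
    - [0,0,0,0,0,-0.213]

```text
clock: 8.45
position: [508.1, 83.3, 75.7]
ee_rot: [0.432, 0.902, -0.001, -0.001]
contact_force: [-1.9, -2.4, -1.1]
gripper_width: 13.3
```

```bash
python3 snap.py
```

```text
t 8.45 pos [508.1  83.3  75.7] yaw -51.24 F [-1.9 -2.4 -1.1] Tz [-0.516  0.515  0.119] w 13.29 j [ 0.48  0.38 -0.46  0.   -0.74 -2.94]
```

>>> step_arm:
  series:
    - [0,0,0,0,0,0.07]
    - [0,0,0.05,0,0,0.09]
    - [0,0,0.07,0,0,0.16]
    - [0.07,0.01,0.07,0,0,0.24]
    - [0.14,0.02,0.07,0,0,0.32]
    - [0.209,0.0335,0.07,0,0,0.4]
    - [0.209,0.0335,0.07,0,0,0.48]
    - [0.209,0.0335,0.07,0,0,0.56]
    - [0.209,0.0335,0.07,0,0,0.64]
    - [0.209,0.0335,0.07,0,0,0.72]
    - [0.209,0.0335,0.07,0,0,0.8]
    - [0.209,0.0335,0.07,0,0,0.87]

```text
clock: 9.45
position: [592.8, 97.5, 103.6]
ee_rot: [-0.238, 0.971, 0.0, 0.0]
contact_force: [0.2, 0.0, -1.2]
gripper_width: 12.9
```

```bash
python3 snap.py
```

```text
t 9.45 pos [592.8  97.5 103.6] yaw 27.56 F [ 0.2  0.  -1.2] Tz [0.049 0.024 0.013] w 12.87 j [ 0.43  0.46 -0.22 -0.   -0.89 -1.52]
```

>>> step_arm:
  series:
    - [-0.002,-0.002,0,0,0,0.08]
    - [-0.002,-0.002,0,0,0,0.16]
    - [-0.002,-0.002,0,0,0,0.24]
    - [-0.002,-0.002,-0.015,0,0,0.305]
    - [-0.002,-0.002,-0.03,0,0,0.305]
    - [-0.002,-0.002,-0.038,0,0,0.305]
    - [-0.002,-0.002,-0.044,0,0,0.305]

```text
clock: 10.03
position: [591.5, 96.5, 85.4]
ee_rot: [-0.458, 0.889, 0.0, -0.0]
contact_force: [-0.7, 0.5, -1.1]
gripper_width: 13.2
```

```bash
python3 snap.py c
```

```text
t 10.13 pos [591.7  96.6  85.7] yaw 54.52 F [-0.   0.2 -2.8] Tz [ 0.057  0.049 -0.016] w 13.50 j [ 0.43  0.48 -0.24 -0.   -0.85 -1.05]
```

View pics/scenec.png

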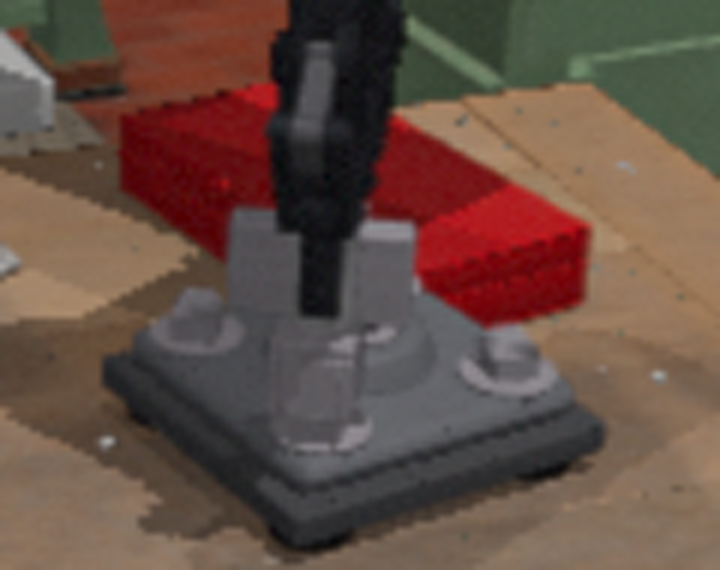

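View pics/topc.png

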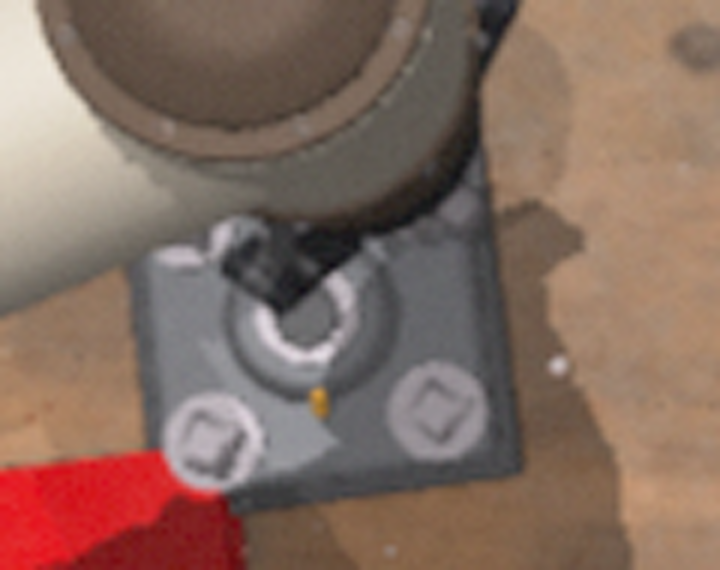

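>>> step_arm:
  series:
    - [0,0,-0.005,0,0,0]
    - [0,0,-0.01,0,0,0]

```text
clock: 10.3
position: [592.2, 96.9, 83.8]
ee_rot: [-0.459, 0.889, -0.0, 0.001]
contact_force: [-4.8, 2.1, 12.9]
gripper_width: 13.3
```

>>> step_arm:
  series:
    - [0,0,-0.006,0,0,0]
    - [0,0,-0.012,0,0,0]
    - [0,0,-0.0155,0,0,0]

```text
clock: 10.55
position: [592.4, 97.0, 79.9]
ee_rot: [-0.459, 0.888, -0.0, 0.001]
contact_force: [-8.0, 1.7, 18.6]
gripper_width: 13.6
```

```bash
python3 snap.py
```

```text
t 10.55 pos [592.4  97.   79.9] yaw 54.65 F [-8.   1.7 18.6] Tz [0.762 2.615 0.126] w 13.56 j [ 0.43  0.49 -0.25  0.   -0.84 -1.05]
```

>>> step_arm:
  series:
    - [-0.002,0.001,0.03,0,0,0]

```text
clock: 10.63
position: [591.3, 97.3, 88.7]
ee_rot: [-0.459, 0.889, -0.0, 0.001]
contact_force: [0.0, 0.2, -2.9]
gripper_width: 13.1
```

>>> step_arm:
  series:
    - [-0.001,0.001,0.012,0,0,0]
    - [-0.001,0.001,0.016,0,0,0]

```text
clock: 10.8
position: [591.1, 97.7, 95.5]
ee_rot: [-0.458, 0.889, -0.0, 0.001]
contact_force: [-0.2, -0.3, -3.1]
gripper_width: 13.2
```

```bash
python3 snap.py d
python3 - <<'E'
from ov import *
overlay({'top':cv2.imread("pics/topc_full.png"),'scene':cv2.imread("pics/scened_full.png")},np.radians([-11,-35,-38,-25]),"pics/ovd.png")
E
```

```text
t 10.90 pos [590.4  97.3  94.2] yaw 54.56 F [-1.5  0.5 -2.8] Tz [ 0.02   0.085 -0.003] w 13.38 j [ 0.43  0.47 -0.23 -0.   -0.87 -1.05]
```

View pics/scened.png

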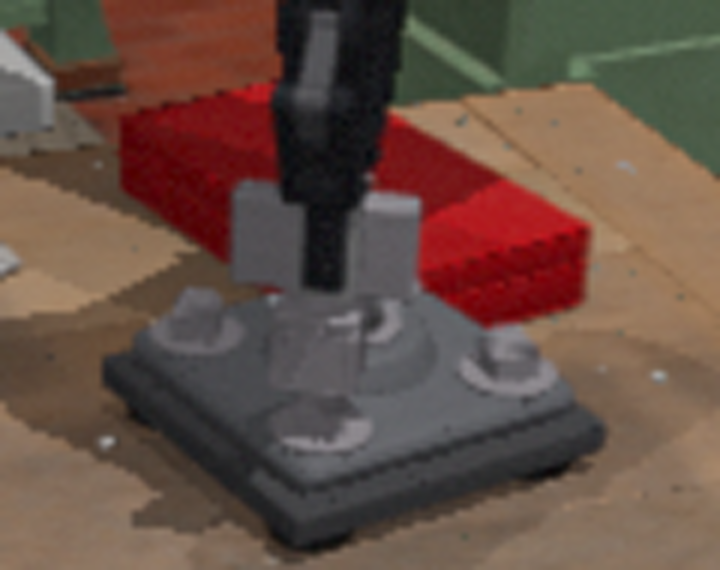

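View pics/ovd.png

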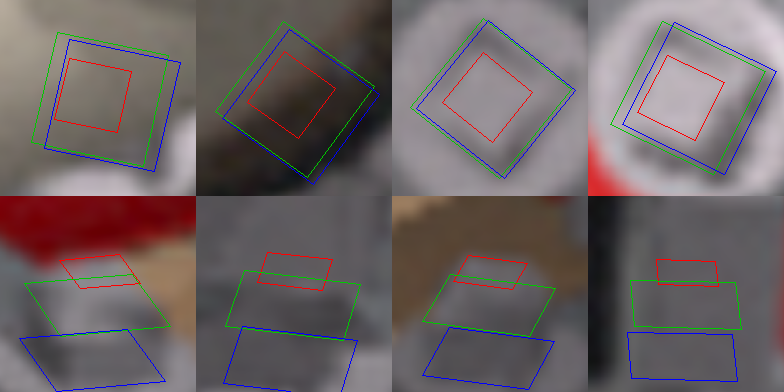

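Run:
```python
from wo import *
wov('pics/scened_full.png','scene',591.7,98.4,58.8,54.5,(315,170,60,65),'pics/wod.png',9)
```

```text
(no output)
```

View pics/wod.png

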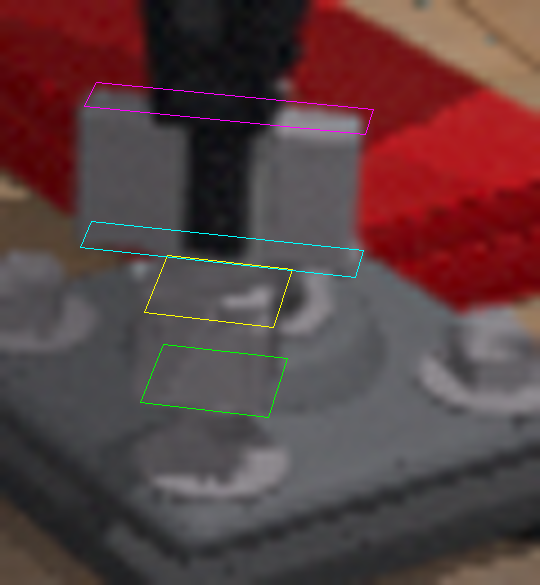

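>>> step_arm:
  series:
    - [0.0025,0.003,0,0,0,0]
    - [0.0025,0.003,-0.01,0,0,0]
    - [0.0025,0.003,-0.018,0,0,0]
    - [0.0025,0.003,-0.021,0,0,0]

```text
clock: 11.23
position: [590.8, 98.3, 84.5]
ee_rot: [-0.458, 0.889, 0.0, -0.001]
contact_force: [0.3, 0.6, -2.8]
gripper_width: 13.2
```

>>> step_arm:
  series:
    - [0,0,-0.003,0,0,0]

```text
clock: 11.32
position: [591.3, 98.5, 84.0]
ee_rot: [-0.458, 0.889, 0.0, -0.001]
contact_force: [1.0, 0.1, -1.8]
gripper_width: 13.3
```

>>> step_arm:
  series:
    - [0,0,-0.003,0,0,0]

```text
clock: 11.4
position: [591.5, 98.6, 83.2]
ee_rot: [-0.458, 0.889, 0.0, -0.0]
contact_force: [-0.4, 0.5, -2.5]
gripper_width: 13.3
```

>>> step_arm:
  series:
    - [0,0,-0.003,0,0,0]

```text
clock: 11.48
position: [591.5, 98.6, 82.2]
ee_rot: [-0.458, 0.889, 0.0, -0.0]
contact_force: [-0.0, 0.3, -2.1]
gripper_width: 13.3
```

Past the rim height without contact; continuing with small steps.

>>> step_arm:
  series:
    - [0,0,-0.004,0,0,0]
    - [0,0,-0.008,0,0,0]

```text
clock: 11.65
position: [591.5, 98.6, 79.1]
ee_rot: [-0.458, 0.889, 0.0, -0.0]
contact_force: [-0.8, 0.9, -2.3]
gripper_width: 13.2
```

```bash
python3 snap.py
```

```text
t 11.65 pos [591.5  98.6  79.1] yaw 54.58 F [-0.8  0.9 -2.3] Tz [0.146 0.283 0.014] w 13.20 j [ 0.43  0.49 -0.25 -0.   -0.84 -1.05]
```

>>> step_arm:
  series:
    - [0,0,-0.004,0,0,0]
    - [0,0,-0.008,0,0,0]
    - [0,0,-0.008,0,0,-0.05]
    - [0.0005,-0.001,-0.008,0,0,-0.1]

```text
clock: 11.98
position: [591.5, 99.1, 75.6]
ee_rot: [-0.386, 0.923, 0.001, 0.0]
contact_force: [-2.0, 4.9, -2.3]
gripper_width: 13.1
```

```bash
python3 snap.py
```

```text
t 11.98 pos [591.5  99.1  75.6] yaw 45.36 F [-2.   4.9 -2.3] Tz [1.511 0.603 0.128] w 13.10 j [ 0.43  0.49 -0.25 -0.   -0.83 -1.21]
```

>>> step_arm:
  series:
    - [0,0,0,0,0,-0.05]
    - [0.0005,-0.001,0,0,0,-0.1]

```text
clock: 12.15
position: [591.8, 98.8, 75.6]
ee_rot: [-0.312, 0.95, 0.001, 0.0]
contact_force: [-1.8, 3.9, -2.4]
gripper_width: 13.7
```

```bash
python3 snap.py
```

```text
t 12.15 pos [591.8  98.8  75.6] yaw 36.38 F [-1.8  3.9 -2.4] Tz [1.497 0.57  0.188] w 13.71 j [ 0.43  0.49 -0.25 -0.   -0.83 -1.37]
```

>>> step_arm:
  series:
    - [-0.001,0.003,0,0,0,-0.05]
    - [-0.001,0.003,0,0,0,-0.1]

```text
clock: 12.32
position: [591.8, 98.9, 75.7]
ee_rot: [-0.237, 0.972, -0.0, 0.0]
contact_force: [0.2, -1.3, -4.4]
gripper_width: 13.4
```

```bash
python3 snap.py
```

```text
t 12.32 pos [591.8  98.9  75.7] yaw 27.42 F [ 0.2 -1.3 -4.4] Tz [-0.228 -0.353  0.138] w 13.37 j [ 0.44  0.49 -0.25  0.   -0.83 -1.53]
```

>>> step_arm:
  series:
    - [0,0,0,0,0,-0.055]
    - [0,-0.001,0,0,0,-0.11]
    - [0,-0.001,0,0,0,-0.165]
    - [0,-0.002,0,0,0,-0.21]
    - [0,-0.002,0,0,0,-0.215]

```text
clock: 12.73
position: [592.0, 98.0, 75.7]
ee_rot: [-0.071, 0.997, -0.0, 0.0]
contact_force: [1.5, -0.8, -4.3]
gripper_width: 13.3
```

```bash
python3 snap.py
```

```text
t 12.73 pos [592.   98.   75.7] yaw 8.16 F [ 1.5 -0.8 -4.3] Tz [-0.186 -0.486  0.116] w 13.28 j [ 0.43  0.49 -0.25  0.   -0.83 -1.86]
```

>>> step_arm:
  series:
    - [0,0,0,0,0,0.07]
    - [0,0,0.05,0,0,0.09]
    - [0,0,0.07,0,0,0.16]
    - [-0.08,0.06,0.07,0,0,0.24]
    - [-0.16,0.12,0.07,0,0,0.32]
    - [-0.241,0.178,0.07,0,0,0.4]
    - [-0.241,0.178,0.07,0,0,0.48]
    - [-0.241,0.178,0.07,0,0,0.56]
    - [-0.241,0.178,0.07,0,0,0.633]
    - [-0.241,0.178,0.05,0,0,0.633]
    - [-0.241,0.178,0.04,0,0,0.633]
    - [-0.241,0.178,0.04,0,0,0.633]

```text
clock: 13.73
position: [494.3, 168.7, 90.5]
ee_rot: [-0.538, 0.843, 0.0, -0.002]
contact_force: [0.2, 0.2, -2.5]
gripper_width: 13.2
```

```bash
python3 snap.py e
python3 - <<'E'
from wo import *
wov('pics/scenee_full.png','scene',494.7+.9,167.7+1.1,55,65,(315,160,60,65),'pics/woe.png',9)
E
```

```text
t 13.83 pos [495.1 169.   91.4] yaw 65.11 F [-0.1  0.  -2.3] Tz [ 0.059  0.008 -0.017] w 13.25 j [ 0.64  0.36 -0.42  0.   -0.78 -1.07]
```

View pics/woe.png

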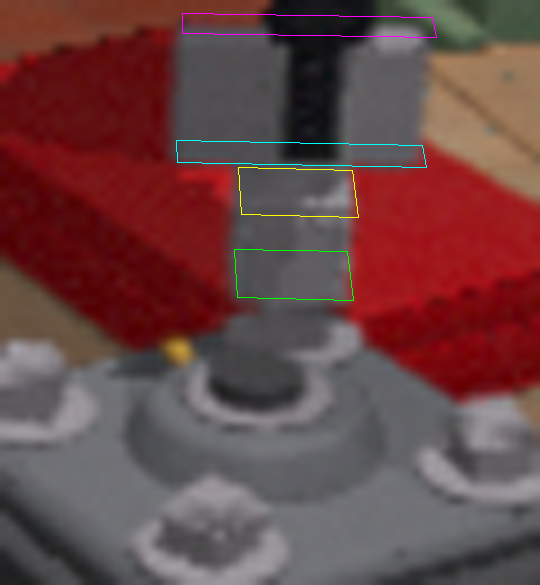

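View pics/tope.png

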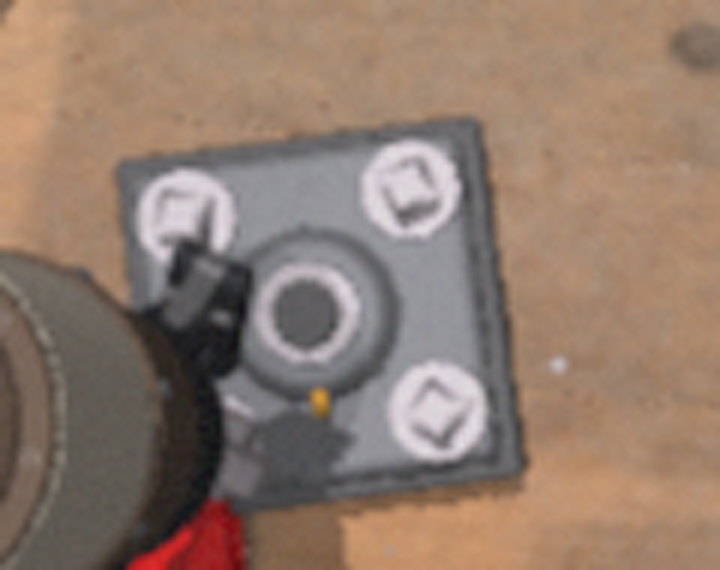

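>>> step_arm:
  series:
    - [0.001,0.002,-0.008,0,0,0]
    - [0.001,0.002,-0.016,0,0,0]

```text
clock: 14.0
position: [496.0, 170.3, 85.6]
ee_rot: [-0.538, 0.843, -0.0, 0.0]
contact_force: [0.0, -0.1, -2.3]
gripper_width: 13.4
```

>>> step_arm:
  series:
    - [0,0,-0.003,0,0,0]

```text
clock: 14.08
position: [495.4, 170.0, 83.8]
ee_rot: [-0.538, 0.843, 0.0, -0.0]
contact_force: [-0.3, -0.3, -3.1]
gripper_width: 13.2
```

Run:
```python
from ov import *
overlay({'top':cv2.imread("pics/tope_full.png"),'scene':cv2.imread("pics/scenee_full.png")},np.radians([-11,22,-38,-25]),"pics/ove.png")
```

```text
(no output)
```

View pics/ove.png

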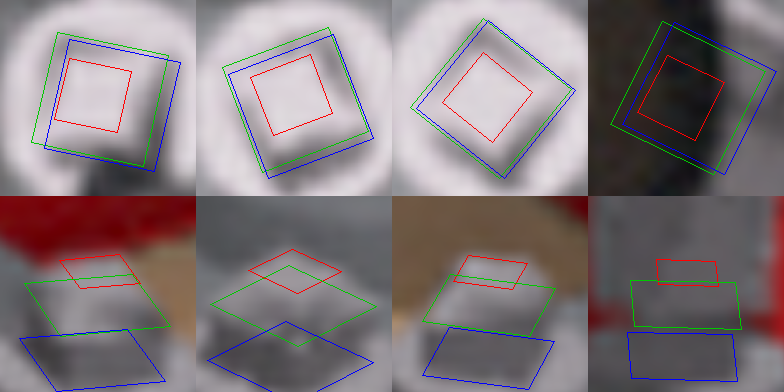

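>>> step_arm:
  series:
    - [0,0,-0.003,0,0,0]

```text
clock: 14.17
position: [495.5, 170.0, 82.9]
ee_rot: [-0.539, 0.843, -0.0, -0.0]
contact_force: [-0.2, 0.1, -2.4]
gripper_width: 13.1
```

>>> step_arm:
  series:
    - [0,0,-0.003,0,0,0]

```text
clock: 14.25
position: [495.6, 170.2, 81.9]
ee_rot: [-0.539, 0.843, -0.0, -0.0]
contact_force: [0.4, -0.4, -2.1]
gripper_width: 13.3
```

```bash
python3 snap.py
```

```text
t 14.25 pos [495.6 170.2  81.9] yaw 65.18 F [ 0.4 -0.4 -2.1] Tz [ 0.034 -0.016 -0.008] w 13.29 j [ 0.64  0.38 -0.43  0.   -0.76 -1.07]
```

>>> step_arm:
  series:
    - [0,0,-0.005,0,0,0]
    - [0,0,-0.01,0,0,0]
    - [0,0,-0.015,0,0,0]
    - [0,0,-0.0155,0,0,-0.05]
    - [0.0005,-0.0005,-0.0155,0,0,-0.1]

```text
clock: 14.67
position: [495.7, 170.0, 75.5]
ee_rot: [-0.469, 0.883, 0.0, -0.0]
contact_force: [0.2, 0.1, -3.2]
gripper_width: 13.3
```

```bash
python3 snap.py
```

```text
t 14.67 pos [495.7 170.   75.5] yaw 55.98 F [ 0.2  0.1 -3.2] Tz [ 0.245 -0.029  0.027] w 13.28 j [ 0.64  0.39 -0.44 -0.   -0.74 -1.23]
```

>>> step_arm:
  series:
    - [0,0,0,0,0,-0.05]
    - [0.0005,-0.0005,0,0,0,-0.1]

```text
clock: 14.83
position: [496.0, 170.2, 75.6]
ee_rot: [-0.399, 0.917, 0.0, 0.0]
contact_force: [-1.4, 1.9, -2.7]
gripper_width: 13.3
```

```bash
python3 snap.py
```

```text
t 14.83 pos [496.  170.2  75.6] yaw 47.00 F [-1.4  1.9 -2.7] Tz [0.507 0.241 0.176] w 13.30 j [ 0.64  0.39 -0.44 -0.   -0.74 -1.39]
```

>>> step_arm:
  series:
    - [0,0.001,0,0,0,-0.055]
    - [0,0.001,0,0,0,-0.11]
    - [0,0.001,0,0,0,-0.165]
    - [0.001,0,0,0,0,-0.22]
    - [0.001,-0.001,0,0,0,-0.275]
    - [0.001,-0.001,0,0,0,-0.317]
    - [0.001,-0.001,0,0,0,-0.322]

```text
clock: 15.42
position: [496.6, 169.3, 75.7]
ee_rot: [-0.158, 0.987, -0.0, 0.0]
contact_force: [1.2, -1.4, -3.1]
gripper_width: 13.3
```

```bash
python3 snap.py
```

```text
t 15.42 pos [496.6 169.3  75.7] yaw 18.17 F [ 1.2 -1.4 -3.1] Tz [-0.281 -0.32   0.099] w 13.31 j [ 0.64  0.39 -0.44  0.   -0.74 -1.89]
```

>>> step_arm:
  series:
    - [0,0,0,0,0,0.07]
    - [0,0,0.05,0,0,0.09]
    - [0,0,0.07,0,0,0.16]
    - [0.07,0.01,0.07,0,0,0.24]
    - [0.14,0.02,0.07,0,0,0.32]
    - [0.204,0.033,0.07,0,0,0.4]
    - [0.204,0.033,0.07,0,0,0.48]
    - [0.204,0.033,0.07,0,0,0.56]
    - [0.204,0.033,0.065,0,0,0.64]
    - [0.204,0.033,0.05,0,0,0.678]
    - [0.204,0.033,0.04,0,0,0.678]
    - [0.204,0.033,0.04,0,0,0.678]

```text
clock: 16.42
position: [577.1, 182.2, 90.5]
ee_rot: [-0.637, 0.771, 0.0, -0.001]
contact_force: [-0.5, 0.2, -3.9]
gripper_width: 13.5
```

```bash
python3 snap.py f
python3 - <<'E'
from wo import *
wov('pics/scenef_full.png','scene',578.9,181.7,55,79,(345,160,60,65),'pics/wof.png',9)
from ov import *
overlay({'top':cv2.imread("pics/topf_full.png"),'scene':cv2.imread("pics/scenef_full.png")},np.radians([-11,22,-38,32]),"pics/ovf.png")
E
```

```text
t 16.52 pos [577.8 182.5  91.6] yaw 79.19 F [ 0.6 -0.4 -2.5] Tz [ 0.032 -0.012 -0.064] w 13.19 j [ 0.57  0.48 -0.22  0.   -0.87 -0.76]
```

View pics/wof.png

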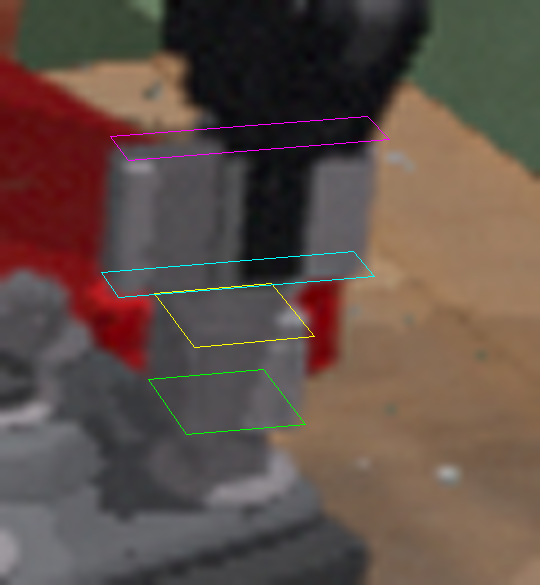

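View pics/ovf.png

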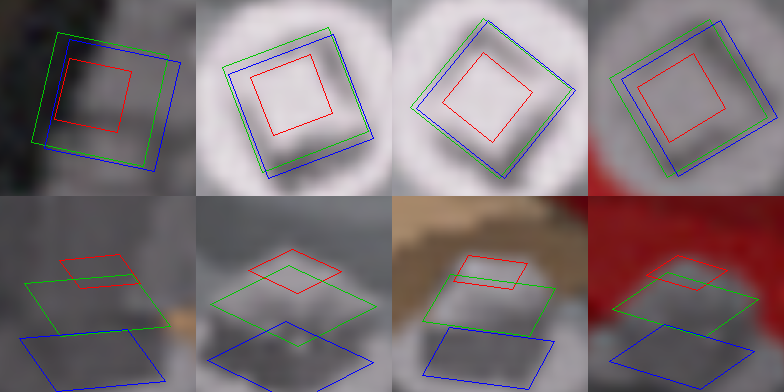

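>>> step_arm:
  series:
    - [0.001,0.001,-0.008,0,0,0]
    - [0.001,0.001,-0.016,0,0,0]

```text
clock: 16.68
position: [578.7, 183.2, 85.7]
ee_rot: [-0.638, 0.77, -0.0, 0.001]
contact_force: [-0.1, -0.1, -3.4]
gripper_width: 13.4
```

>>> step_arm:
  series:
    - [0,0,-0.003,0,0,0]

```text
clock: 16.77
position: [578.1, 182.9, 83.7]
ee_rot: [-0.638, 0.77, 0.0, -0.0]
contact_force: [-0.7, -0.3, -2.5]
gripper_width: 13.1
```

>>> step_arm:
  series:
    - [0,0,-0.003,0,0,0]

```text
clock: 16.85
position: [578.2, 182.9, 82.7]
ee_rot: [-0.638, 0.77, 0.0, -0.0]
contact_force: [0.0, -0.3, -2.8]
gripper_width: 13.0
```

>>> step_arm:
  series:
    - [0,0,-0.003,0,0,0]

```text
clock: 16.93
position: [578.4, 183.0, 81.7]
ee_rot: [-0.638, 0.77, -0.0, -0.0]
contact_force: [1.0, -0.3, -2.2]
gripper_width: 13.5
```

>>> step_arm:
  series:
    - [0,0,-0.005,0,0,0]

```text
clock: 17.02
position: [578.5, 183.0, 79.9]
ee_rot: [-0.638, 0.77, -0.0, 0.0]
contact_force: [-0.2, 0.1, -2.3]
gripper_width: 13.4
```

```bash
python3 snap.py
```

```text
t 17.02 pos [578.5 183.   79.9] yaw 79.24 F [-0.2  0.1 -2.3] Tz [-0.023 -0.024 -0.019] w 13.38 j [ 0.57  0.5  -0.23  0.   -0.85 -0.76]
```

>>> step_arm:
  series:
    - [0,0,-0.005,0,0,0]
    - [0,0,-0.01,0,0,0]
    - [0,0,-0.011,0,0,-0.05]
    - [0.0005,-0.0005,-0.011,0,0,-0.1]
    - [0.0005,-0.0005,-0.011,0,0,-0.15]
    - [0.001,-0.0005,-0.011,0,0,-0.2]

```text
clock: 17.52
position: [578.6, 183.0, 75.1]
ee_rot: [-0.508, 0.861, 0.0, -0.0]
contact_force: [0.3, 0.5, -2.2]
gripper_width: 13.5
```

```bash
python3 snap.py
```

```text
t 17.52 pos [578.6 183.   75.1] yaw 61.04 F [ 0.3  0.5 -2.2] Tz [0.197 0.099 0.065] w 13.48 j [ 0.57  0.5  -0.23 -0.   -0.84 -1.08]
```

>>> step_arm:
  series:
    - [0.0005,-0.0005,0,0,0,-0.05]
    - [0.0005,-0.0005,0,0,0,-0.1]
    - [0.001,-0.001,0,0,0,-0.15]

```text
clock: 17.77
position: [579.1, 182.6, 75.1]
ee_rot: [-0.403, 0.915, 0.0, -0.0]
contact_force: [0.2, 1.2, -3.0]
gripper_width: 13.2
```

```bash
python3 snap.py
```

```text
t 17.77 pos [579.1 182.6  75.1] yaw 47.55 F [ 0.2  1.2 -3. ] Tz [0.327 0.109 0.123] w 13.17 j [ 0.57  0.5  -0.23 -0.   -0.84 -1.31]
```

>>> step_arm:
  series:
    - [0,0,0,0,0,-0.05]
    - [0.0005,0,0,0,0,-0.1]
    - [0.0005,0,0,0,0,-0.117]

```text
clock: 18.02
position: [579.3, 182.3, 75.1]
ee_rot: [-0.318, 0.948, -0.0, -0.0]
contact_force: [0.7, 0.2, -4.0]
gripper_width: 13.3
```

```bash
python3 snap.py
```

```text
t 18.02 pos [579.3 182.3  75.1] yaw 37.06 F [ 0.7  0.2 -4. ] Tz [-0.099 -0.143  0.116] w 13.30 j [ 0.57  0.5  -0.23  0.   -0.84 -1.5 ]
```

>>> step_arm:
  series:
    - [0,0,0,0,0,-0.025]

```text
clock: 18.1
position: [579.4, 182.3, 75.1]
ee_rot: [-0.3, 0.954, -0.0, -0.0]
contact_force: [0.9, -0.3, -3.1]
gripper_width: 13.0
```

```bash
python3 snap.py
```

```text
t 18.10 pos [579.4 182.3  75.1] yaw 34.90 F [ 0.9 -0.3 -3.1] Tz [-0.104 -0.168  0.137] w 13.02 j [ 0.57  0.5  -0.23  0.   -0.84 -1.53]
```

>>> step_arm:
  series:
    - [0,0,0,0,0,-0.02]

```text
clock: 18.18
position: [579.4, 182.2, 75.1]
ee_rot: [-0.285, 0.959, -0.0, -0.0]
contact_force: [0.9, -0.7, -3.2]
gripper_width: 13.4
```

```bash
python3 snap.py
```

```text
t 18.18 pos [579.4 182.2  75.1] yaw 33.09 F [ 0.9 -0.7 -3.2] Tz [-0.185 -0.269  0.063] w 13.37 j [ 0.57  0.5  -0.23  0.   -0.84 -1.56]
```

>>> step_arm:
  series:
    - [0,0,0,0,0,-0.02]

```text
clock: 18.27
position: [579.4, 182.1, 75.1]
ee_rot: [-0.27, 0.963, -0.0, -0.0]
contact_force: [0.7, -1.0, -3.4]
gripper_width: 13.1
```

```bash
python3 snap.py
```

```text
t 18.27 pos [579.4 182.1  75.1] yaw 31.30 F [ 0.7 -1.  -3.4] Tz [-0.275 -0.301  0.099] w 13.09 j [ 0.57  0.5  -0.23  0.   -0.84 -1.6 ]
```

>>> step_arm:
  series:
    - [0,0,0,0,0,-0.015]

```text
clock: 18.35
position: [579.4, 182.1, 75.1]
ee_rot: [-0.258, 0.966, -0.0, -0.0]
contact_force: [1.1, -0.9, -3.8]
gripper_width: 13.3
```

```bash
python3 snap.py
```

```text
t 18.35 pos [579.4 182.1  75.1] yaw 29.95 F [ 1.1 -0.9 -3.8] Tz [-0.333 -0.392  0.161] w 13.34 j [ 0.57  0.5  -0.23  0.   -0.84 -1.62]
```

>>> step_arm:
  series:
    - [0,0,0,0,0,-0.015]

```text
clock: 18.43
position: [579.5, 182.1, 75.1]
ee_rot: [-0.247, 0.969, -0.0, -0.0]
contact_force: [1.7, -1.2, -4.1]
gripper_width: 13.5
```

```bash
python3 snap.py
```

```text
t 18.43 pos [579.5 182.1  75.1] yaw 28.61 F [ 1.7 -1.2 -4.1] Tz [-0.432 -0.51   0.294] w 13.50 j [ 0.57  0.5  -0.23  0.   -0.84 -1.64]
```

>>> step_arm:
  series:
    - [0,0,0,0,0,-0.01]

```text
clock: 18.52
position: [579.5, 182.1, 75.2]
ee_rot: [-0.24, 0.971, -0.0, -0.0]
contact_force: [1.3, -1.2, -4.4]
gripper_width: 12.8
```

```bash
python3 snap.py
```

```text
t 18.52 pos [579.5 182.1  75.2] yaw 27.72 F [ 1.3 -1.2 -4.4] Tz [-0.52  -0.551  0.317] w 12.76 j [ 0.57  0.5  -0.23  0.   -0.84 -1.66]
```

>>> step_arm:
  series:
    - [0,0,0,0,0,-0.01]

```text
clock: 18.6
position: [579.5, 182.1, 75.2]
ee_rot: [-0.232, 0.973, -0.0, -0.0]
contact_force: [1.2, -2.4, -5.4]
gripper_width: 13.2
```

```bash
python3 snap.py
```

```text
t 18.60 pos [579.5 182.1  75.2] yaw 26.83 F [ 1.2 -2.4 -5.4] Tz [-0.631 -0.582  0.397] w 13.19 j [ 0.57  0.5  -0.23  0.   -0.84 -1.67]
```

>>> step_arm:
  series:
    - [0,0,0,0,0,0.08]
    - [0,0,0,0,0,0.12]
    - [0,0,0.05,0,0,0.13]
    - [0,0,0.07,0,0,0.2]
    - [-0.06,-0.08,0.07,0,0,0.28]
    - [-0.12,-0.16,0.07,0,0,0.28]
    - [-0.177,-0.2385,0.07,0,0,0.28]
    - [-0.177,-0.2385,0.07,0,0,0.28]
    - [-0.177,-0.2385,0.055,0,0,0.28]
    - [-0.177,-0.2385,0.04,0,0,0.28]
    - [-0.177,-0.2385,0.04,0,0,0.28]

```text
clock: 19.52
position: [508.4, 87.4, 90.3]
ee_rot: [-0.439, 0.899, 0.0, -0.001]
contact_force: [0.1, 0.1, -2.6]
gripper_width: 13.5
```

```bash
python3 snap.py g
python3 - <<'E'
from wo import *
wov('pics/sceneg_full.png','scene',508.4,86,55,52,(285,160,60,65),'pics/wog.png',9)
from ov import *
overlay({'top':cv2.imread("pics/topg_full.png"),'scene':cv2.imread("pics/sceneg_full.png")},np.radians([44,22,-38,32]),"pics/ovg.png")
E
```

```text
t 19.62 pos [509.   87.7  90.9] yaw 52.08 F [-0.2 -0.5 -2.3] Tz [ 0.019 -0.012  0.019] w 13.21 j [ 0.49  0.36 -0.44 -0.   -0.77 -1.15]
```

View pics/wog.png

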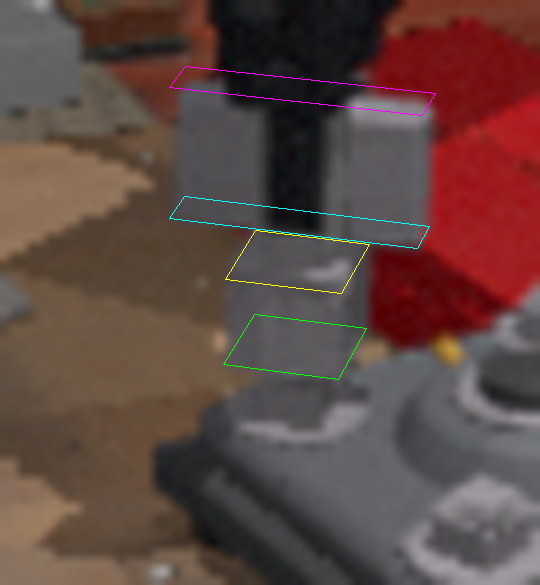

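View pics/ovg.png

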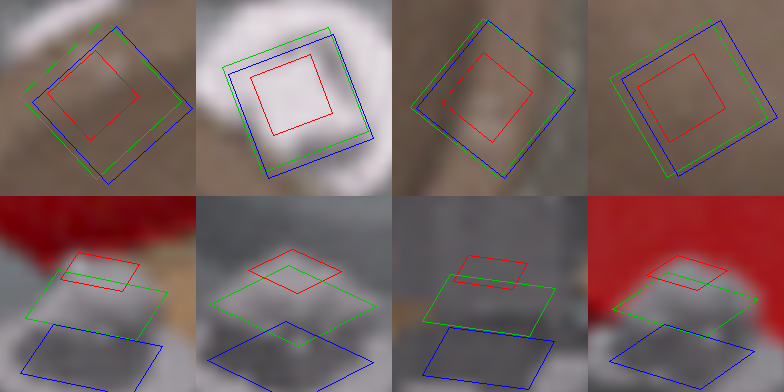

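>>> step_arm:
  series:
    - [0,-0.002,-0.008,0,0,0]
    - [0,-0.002,-0.016,0,0,0]

```text
clock: 19.78
position: [509.0, 86.7, 84.8]
ee_rot: [-0.439, 0.898, 0.0, 0.0]
contact_force: [-0.3, 0.1, -1.8]
gripper_width: 12.9
```

>>> step_arm:
  series:
    - [0,0,-0.003,0,0,0]

```text
clock: 19.87
position: [508.4, 86.3, 83.1]
ee_rot: [-0.439, 0.899, 0.0, -0.001]
contact_force: [0.1, -0.7, -3.1]
gripper_width: 13.4
```

>>> step_arm:
  series:
    - [0,0,-0.003,0,0,0]

```text
clock: 19.95
position: [508.5, 86.3, 82.2]
ee_rot: [-0.439, 0.899, 0.0, -0.0]
contact_force: [0.8, 0.8, -2.7]
gripper_width: 13.2
```

>>> step_arm:
  series:
    - [0,0,-0.003,0,0,0]

```text
clock: 20.03
position: [508.6, 86.2, 81.2]
ee_rot: [-0.439, 0.899, -0.0, -0.0]
contact_force: [0.3, -0.3, -2.5]
gripper_width: 13.0
```

>>> step_arm:
  series:
    - [0,0,-0.005,0,0,0]

```text
clock: 20.12
position: [508.7, 86.3, 79.4]
ee_rot: [-0.439, 0.899, -0.0, 0.0]
contact_force: [0.7, -0.0, -1.5]
gripper_width: 13.3
```

```bash
python3 snap.py
```

```text
t 20.12 pos [508.7  86.3  79.4] yaw 52.06 F [ 0.7 -0.  -1.5] Tz [-0.017 -0.023 -0.016] w 13.32 j [ 0.48  0.37 -0.46  0.   -0.74 -1.15]
```

>>> step_arm:
  series:
    - [0,0,-0.005,0,0,0]
    - [0,0,-0.009,0,0,0]
    - [0,0,-0.01,0,0,-0.05]
    - [0.0005,-0.0005,-0.01,0,0,-0.1]
    - [0.0005,-0.001,-0.01,0,0,-0.15]
    - [0.001,-0.001,-0.01,0,0,-0.2]

```text
clock: 20.62
position: [508.7, 86.5, 75.2]
ee_rot: [-0.291, 0.957, 0.001, 0.0]
contact_force: [-1.1, 3.1, -3.3]
gripper_width: 13.2
```

```bash
python3 snap.py
```

```text
t 20.62 pos [508.7  86.5  75.2] yaw 33.85 F [-1.1  3.1 -3.3] Tz [1.    0.399 0.138] w 13.15 j [ 0.48  0.38 -0.46 -0.   -0.73 -1.46]
```

>>> step_arm:
  series:
    - [0,0,0,0,0,-0.05]
    - [0.0005,-0.0005,0,0,0,-0.1]
    - [0.0005,-0.001,0,0,0,-0.15]

```text
clock: 20.87
position: [509.0, 85.9, 75.1]
ee_rot: [-0.177, 0.984, 0.0, -0.0]
contact_force: [-1.2, 2.8, -2.8]
gripper_width: 13.3
```

```bash
python3 snap.py
```

```text
t 20.87 pos [509.   85.9  75.1] yaw 20.36 F [-1.2  2.8 -2.8] Tz [0.836 0.317 0.158] w 13.31 j [ 0.48  0.38 -0.46 -0.   -0.73 -1.7 ]
```

>>> step_arm:
  series:
    - [-0.0005,0.002,0,0,0,-0.05]
    - [-0.0005,0.002,0,0,0,-0.1]
    - [-0.0005,0.002,0,0,0,-0.12]

```text
clock: 21.12
position: [509.0, 85.9, 75.2]
ee_rot: [-0.084, 0.996, -0.0, -0.0]
contact_force: [1.9, -0.6, -4.1]
gripper_width: 13.6
```

```bash
python3 snap.py
```

```text
t 21.12 pos [509.   85.9  75.2] yaw 9.62 F [ 1.9 -0.6 -4.1] Tz [-0.53  -0.336  0.108] w 13.57 j [ 0.48  0.38 -0.46  0.   -0.74 -1.89]
```

>>> step_arm:
  series:
    - [0,0,0,0,0,-0.02]

```text
clock: 21.2
position: [509.0, 85.8, 75.2]
ee_rot: [-0.069, 0.998, -0.0, -0.0]
contact_force: [0.4, -1.9, -4.3]
gripper_width: 13.1
```

```bash
python3 snap.py
```

```text
t 21.20 pos [509.   85.8  75.2] yaw 7.90 F [ 0.4 -1.9 -4.3] Tz [-0.652 -0.425  0.147] w 13.06 j [ 0.48  0.38 -0.46  0.   -0.74 -1.92]
```

>>> step_arm:
  series:
    - [0,0,0,0,0,-0.02]

```text
clock: 21.28
position: [509.0, 85.7, 75.2]
ee_rot: [-0.053, 0.999, -0.0, -0.0]
contact_force: [1.6, -2.7, -4.2]
gripper_width: 13.1
```

```bash
python3 snap.py
```

```text
t 21.28 pos [509.   85.7  75.2] yaw 6.11 F [ 1.6 -2.7 -4.2] Tz [-0.655 -0.44   0.118] w 13.07 j [ 0.48  0.38 -0.46  0.   -0.74 -1.95]
```

>>> step_arm:
  series:
    - [0,-0.001,0,0,0,-0.02]

```text
clock: 21.37
position: [509.0, 85.5, 75.2]
ee_rot: [-0.038, 0.999, -0.0, -0.0]
contact_force: [-0.3, -0.7, -3.0]
gripper_width: 13.4
```

```bash
python3 snap.py
```

```text
t 21.37 pos [509.   85.5  75.2] yaw 4.30 F [-0.3 -0.7 -3. ] Tz [-0.047 -0.19   0.1  ] w 13.35 j [ 0.48  0.38 -0.46  0.   -0.73 -1.98]
```

>>> step_arm:
  series:
    - [0,0,0,0,0,-0.015]

```text
clock: 21.45
position: [509.0, 85.5, 75.2]
ee_rot: [-0.026, 1.0, -0.0, -0.0]
contact_force: [1.7, -1.4, -4.3]
gripper_width: 13.3
```

```bash
python3 snap.py
```

```text
t 21.45 pos [509.   85.5  75.2] yaw 2.94 F [ 1.7 -1.4 -4.3] Tz [-0.5   -0.408  0.132] w 13.31 j [ 0.48  0.38 -0.46  0.   -0.73 -2.  ]
```

>>> step_arm:
  series:
    - [0,0,0,0,0,-0.015]

```text
clock: 21.53
position: [509.0, 85.4, 75.2]
ee_rot: [-0.014, 1.0, -0.0, -0.0]
contact_force: [2.1, -1.4, -4.4]
gripper_width: 13.1
```

```bash
python3 snap.py
```

```text
t 21.53 pos [509.   85.4  75.2] yaw 1.59 F [ 2.1 -1.4 -4.4] Tz [-0.612 -0.409  0.149] w 13.06 j [ 0.48  0.38 -0.46  0.   -0.74 -2.02]
```

>>> step_arm:
  series:
    - [0,0,0,0,0,-0.015]

```text
clock: 21.62
position: [509.0, 85.4, 75.2]
ee_rot: [-0.002, 1.0, -0.0, -0.0]
contact_force: [1.6, -1.8, -3.6]
gripper_width: 13.2
```

```bash
python3 snap.py
```

```text
t 21.62 pos [509.   85.4  75.2] yaw 0.22 F [ 1.6 -1.8 -3.6] Tz [-0.833 -0.543  0.182] w 13.17 j [ 0.48  0.38 -0.46  0.   -0.74 -2.05]
```

>>> step_arm:
  series:
    - [0,0,0,0,0,-0.015]

```text
clock: 21.7
position: [508.9, 85.4, 75.2]
ee_rot: [0.01, 1.0, -0.0, -0.0]
contact_force: [1.6, -3.1, -5.5]
gripper_width: 13.4
```

```bash
python3 snap.py
```

```text
t 21.70 pos [508.9  85.4  75.2] yaw -1.15 F [ 1.6 -3.1 -5.5] Tz [-1.006 -0.615  0.154] w 13.37 j [ 0.48  0.38 -0.46  0.   -0.74 -2.07]
```

>>> step_arm:
  series:
    - [0,0,0,0,0,-0.01]

```text
clock: 21.78
position: [508.9, 85.4, 75.2]
ee_rot: [0.018, 1.0, -0.0, -0.0]
contact_force: [2.2, -3.6, -6.0]
gripper_width: 13.6
```

```bash
python3 snap.py
```

```text
t 21.78 pos [508.9  85.4  75.2] yaw -2.04 F [ 2.2 -3.6 -6. ] Tz [-1.13  -0.696  0.171] w 13.59 j [ 0.48  0.38 -0.46  0.   -0.74 -2.09]
```

>>> step_arm:
  series:
    - [0.001,-0.002,0,0,0,0]

```text
clock: 21.87
position: [509.1, 85.0, 75.2]
ee_rot: [0.018, 1.0, 0.0, -0.0]
contact_force: [-0.3, 1.3, -4.6]
gripper_width: 13.3
```

```bash
python3 snap.py
```

```text
t 21.87 pos [509.1  85.   75.2] yaw -2.01 F [-0.3  1.3 -4.6] Tz [0.463 0.181 0.098] w 13.31 j [ 0.48  0.38 -0.46 -0.   -0.74 -2.09]
```

>>> step_arm:
  series:
    - [0,0,0,0,0,-0.012]

```text
clock: 21.95
position: [509.0, 85.1, 75.2]
ee_rot: [0.027, 1.0, 0.0, -0.0]
contact_force: [0.6, -0.4, -6.1]
gripper_width: 13.3
```

```bash
python3 snap.py
```

```text
t 21.95 pos [509.   85.1  75.2] yaw -3.09 F [ 0.6 -0.4 -6.1] Tz [-0.249 -0.173  0.09 ] w 13.32 j [ 0.48  0.38 -0.46 -0.   -0.74 -2.1 ]
```

```bash
python3 snap.py h
python3 - <<'E'
from wo import *
wov('pics/sceneh_full.png','scene',507.4+.9,85+.9,38,-3,(285,170,60,65),'pics/woh.png',9)
E
```

```text
t 22.05 pos [509.   85.1  75.2] yaw -3.07 F [ 0.8 -1.  -4.5] Tz [-0.146 -0.05   0.158] w 13.29 j [ 0.48  0.38 -0.46 -0.   -0.74 -2.1 ]
```

View pics/woh.png

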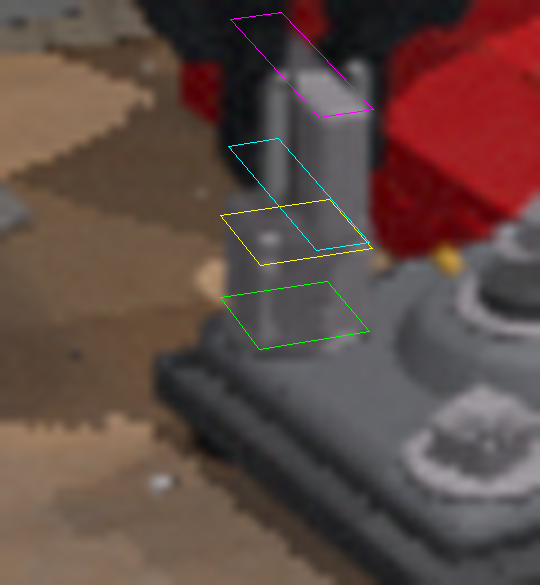

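>>> step_arm:
  series:
    - [0,0,0,0,0,-0.012]
    - [0,0,0,0,0,-0.012]

```text
clock: 22.22
position: [509.0, 85.0, 75.2]
ee_rot: [0.036, 0.999, -0.0, -0.0]
contact_force: [-0.6, -0.3, -5.8]
gripper_width: 13.2
```

```bash
python3 snap.py
```

```text
t 22.22 pos [509.   85.   75.2] yaw -4.16 F [-0.6 -0.3 -5.8] Tz [-0.049 -0.05   0.16 ] w 13.18 j [ 0.48  0.38 -0.46 -0.   -0.74 -2.12]
```

>>> step_arm:
  series:
    - [0,0,0,0,0,0.08]
    - [0,0,0,0,0,0.12]
    - [0,0,0.05,0,0,0.13]
    - [0,0,0.07,0,0,0.2]
    - [0.07,0.01,0.07,0,0,0.29]
    - [0.14,0.02,0.07,0,0,0.291]
    - [0.2085,0.0335,0.07,0,0,0.291]
    - [0.2085,0.0335,0.07,0,0,0.291]
    - [0.2085,0.0335,0.07,0,0,0.291]

```text
clock: 22.97
position: [594.0, 98.8, 103.3]
ee_rot: [-0.191, 0.982, 0.0, 0.0]
contact_force: [0.1, -0.8, -3.0]
gripper_width: 13.3
```

```bash
python3 snap.py i
python3 - <<'E'
from wo import *
from ov import *
overlay({'top':cv2.imread("pics/topi_full.png"),'scene':cv2.imread("pics/scenei_full.png")},np.radians([44,22,12,32]),"pics/ovi.png")
E
```

```text
t 23.07 pos [592.1  98.3 103.2] yaw 22.06 F [ 0.6 -0.4 -1.8] Tz [0.013 0.017 0.021] w 12.81 j [ 0.43  0.46 -0.22 -0.   -0.89 -1.62]
```

View pics/topi.png

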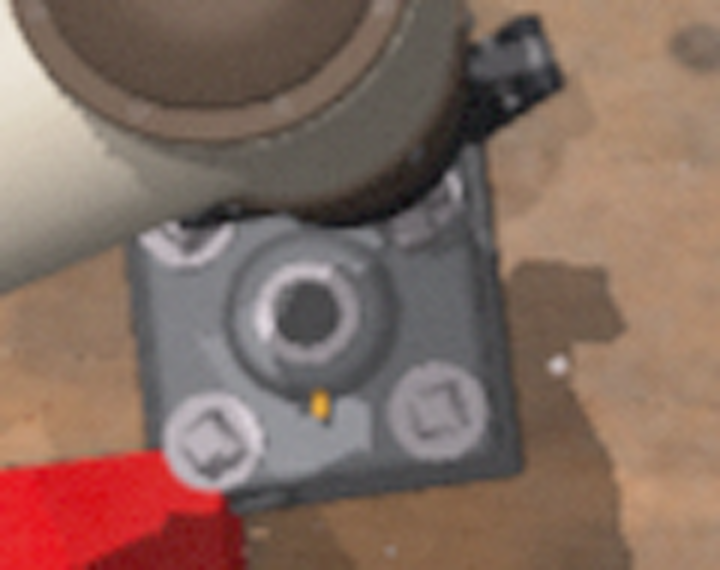

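View pics/ovi.png

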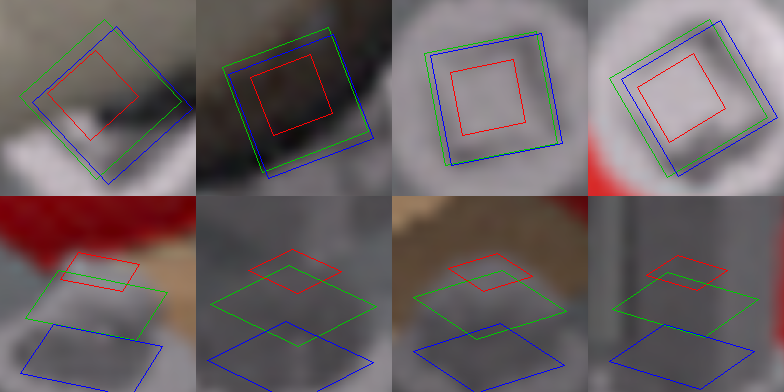

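Run:
```python
from ov import *
o=[]
for A in ([0,0,6,0],[0,0,12,0],[0,0,18,0]):
    ims={}
    for n in('top','scene'):
        im=cv2.imread(f"pics/{n}i_full.png"); 
        F=FP[n]; c,s=np.cos(F[2]),np.sin(F[2]); p=np.array(F[:2])+L[2]@np.array([[c,s],[-s,c]]); u=np.int32(proj(n,[*p,48])[0])
        g=im.copy().astype(float); r=im[u[1]-6:u[1]+7,u[0]-6:u[0]+7].reshape(-1,3).astype(float); lo,hi=np.percentile(r,3),np.percentile(r,97)
        ims[n]=np.uint8(np.clip((g-lo)/(hi-lo)*255,0,255))
    overlay(ims,np.radians(A),"pics/t.png"); o.append(cv2.imread("pics/t.png")[:,392:588])
overlay({k:v for k,v in ims.items()},np.radians([400]*4),"pics/t.png")
import ov
raw=[]
for n in('top','scene'):
    F=FP[n]; c,s=np.cos(F[2]),np.sin(F[2]); p=np.array(F[:2])+L[2]@np.array([[c,s],[-s,c]]); u=proj(n,[*p,50])[0]
    raw.append(cv2.warpAffine(ims[n],np.array([[14,0,98-14*u[0]],[0,14,98-14*u[1]]]),(196,196),flags=cv2.INTER_CUBIC))
cv2.imwrite("pics/ovj.png",np.hstack([np.vstack(raw)]+o))
```

```text
(no output)
```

View pics/ovj.png

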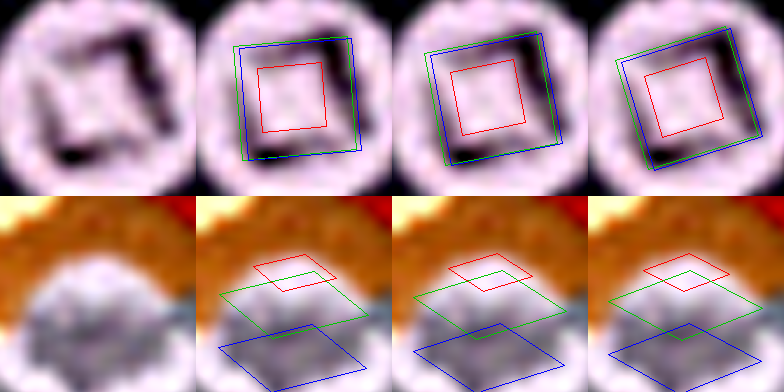

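Run:
```python
from wo import *
wov('pics/scenei_full.png','scene',592.7-1.7+.8,98.4-.7+.8,66.8,22,(315,145,60,65),'pics/woi1.png',9)
wov('pics/scenei_full.png','scene',592.7-1.7+.8,98.4-.7+.8,66.8,29,(315,145,60,65),'pics/woi2.png',9)
cv2.imwrite('pics/woi.png',np.hstack([cv2.imread('pics/woi1.png')[:,:390],cv2.imread('pics/woi2.png')[:,:390]]))
```

```text
(no output)
```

View pics/woi.png

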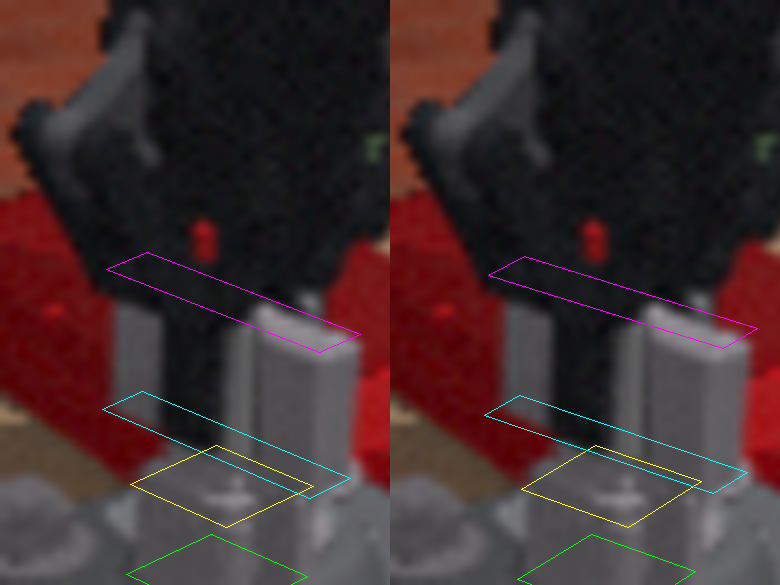

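```bash
cat > ang.py <<'E'
from h import *
L=np.array([[42,42],[42,-42],[-42,-42],[-42,42]],float)
FP={'top':(542.7,132.2,.152),'scene':(544.2,133.8,.156)}
def faces(p,a):
    R=np.array([[np.cos(a),np.sin(a)],[-np.sin(a),np.cos(a)]])
    sq=lambda h,z:np.c_[np.array([[h,h],[-h,h],[-h,-h],[h,-h]])@R+p,np.full(4,z)]
    b,m,t=sq(9,38),sq(9,48),sq(5,54); f=[]
    for A,B in((b,m),(m,t)):
        for i in range(4):
            j=(i+1)%4; f.append(np.array([A[i],A[j],B[j],B[i]]))
    return f+[t]
def fit(im,n,k,a0=None,S=6,H=8,rad=13.5):
    F=FP[n]; c,s=np.cos(F[2]),np.sin(F[2]); p0=np.array(F[:2])+L[k]@np.array([[c,s],[-s,c]])
    u=np.int32(np.round(proj(n,[*p0,46])[0])); g=cv2.cvtColor(im,cv2.COLOR_BGR2GRAY).astype(float)[u[1]-H:u[1]+H+1,u[0]-H:u[0]+H+1]
    N=(2*H+1)*S; cam=T[n][:,3]
    def cost(a,dx,dy):
        p=p0+[dx,dy]; tocr=lambda P:((proj(n,P)-u+H+.5)*S-.5)
        lab=np.full((N,N),-1,np.int32)
        th=np.linspace(0,2*np.pi,60); 
        cv2.fillPoly(lab,[np.int32(np.round(tocr(np.c_[p0[0]+dx+18*np.cos(th),p0[1]+dy+18*np.sin(th),np.full(60,38)])))],9)
        msk=lab==9
        for i,f in enumerate(faces(p,a)):
            nn=np.cross(f[1]-f[0],f[2]-f[0])
            if nn@(cam-f.mean(0))<=0: continue
            cv2.fillPoly(lab,[np.int32(np.round(tocr(f)))],i)
        red=lambda m:cv2.GaussianBlur(m.astype(np.float32),(0,0),S*.45).reshape(2*H+1,S,2*H+1,S).mean((1,3))
        w=red(msk)>.97
        M=np.array([red(lab==i)[w] for i in range(10) if (lab==i).any()]).T
        y=g[w]; A=np.vstack([M,0.05*np.eye(M.shape[1])]); yy=np.r_[y,0.05*np.full(M.shape[1],y.mean())]
        x=np.linalg.lstsq(A,yy,rcond=None)[0]; return np.mean((M@x-y)**2)
    best=[]
    for a in range(0,90,3):
        best.append((min(cost(np.radians(a),dx,dy) for dx in(-1,0,1) for dy in(-1,0,1)),a))
    best.sort(); a=best[0][1]
    r=min((cost(np.radians(b),dx,dy),b,dx,dy) for b in np.arange(a-3,a+3.1,1) for dx in(-1.5,-.75,0,.75,1.5) for dy in (-1.5,-.75,0,.75,1.5))
    return r,best[:3]
E
cat > t.py <<'E'
from ang import *
np.set_printoptions(precision=2,suppress=True)
for tag,ks in(('0',(0,1,2,3)),('e_full',(0,1,2)),('f_full',(1,2,3)),('i_full',(2,3))):
    im=cv2.imread(f'pics/top{tag}.png')
    for k in ks:
        r,b=fit(im,'top',k); print(tag,'bolt',k+1,np.round(r,2),[(round(x[0],1),x[1]) for x in b])
E
time python3 t.py
```

```text
0 bolt 1 [185.12  27.    -0.75  -1.5 ] [(np.float64(209.5), 27), (np.float64(220.6), 24), (np.float64(225.9), 30)]
0 bolt 2 [193.52  63.    -0.75   0.  ] [(np.float64(202.0), 60), (np.float64(218.0), 66), (np.float64(241.5), 57)]
0 bolt 3 [259.25  88.    -0.75   1.5 ] [(np.float64(227.9), 87), (np.float64(260.8), 6), (np.float64(271.3), 72)]
0 bolt 4 [170.01  69.    -1.5    0.  ] [(np.float64(184.6), 66), (np.float64(199.8), 69), (np.float64(206.4), 63)]
e_full bolt 1 [1181.66   73.      0.75    0.75] [(np.float64(1193.0), 72), (np.float64(1294.0), 78), (np.float64(1306.5), 66)]
e_full bolt 2 [199.56  24.    -1.5    0.  ] [(np.float64(206.0), 21), (np.float64(216.4), 24), (np.float64(222.1), 15)]
e_full bolt 3 [189.81  55.    -1.5    1.5 ] [(np.float64(229.9), 57), (np.float64(231.0), 54), (np.float64(247.7), 51)]
f_full bolt 2 [193.02  24.    -1.5    0.  ] [(np.float64(201.1), 21), (np.float64(210.7), 24), (np.float64(219.5), 15)]
f_full bolt 3 [191.02  55.    -1.5    1.5 ] [(np.float64(230.7), 57), (np.float64(231.5), 54), (np.float64(247.7), 51)]
f_full bolt 4 [41.5  40.    0.75  0.75] [(np.float64(43.8), 42), (np.float64(44.9), 39), (np.float64(45.3), 45)]
i_full bolt 3 [33.96 18.    0.    0.75] [(np.float64(34.0), 18), (np.float64(34.8), 21), (np.float64(35.3), 24)]
i_full bolt 4 [185.04  39.    -1.5    0.75] [(np.float64(197.7), 42), (np.float64(200.5), 39), (np.float64(206.8), 36)]
real	0m33.176s
user	0m32.590s
sys	0m0.221s
```

Run:
```python
from wo import *
o=[]
for y in(-3,4):
    wov('pics/sceneh_full.png','scene',507.4+.9,85+.9,38,y,(300,172,32,36),'pics/t.png',16); o.append(cv2.imread('pics/t.png')[:,:390])
im=cv2.imread('pics/sceneh_full.png'); o.append(cv2.resize(im[172:208,300:332],None,fx=16,fy=16,interpolation=cv2.INTER_CUBIC)[:,:390])
w=np.hstack(o); cv2.imwrite('pics/woh2.png',cv2.resize(np.clip(w*1.6,0,255).astype(np.uint8),(800,int(w.shape[0]*800/w.shape[1]))))
```

```text
(no output)
```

View pics/woh2.png

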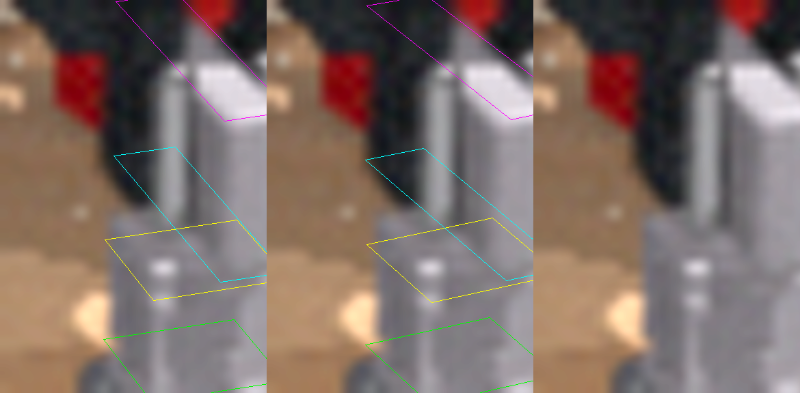

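>>> step_arm:
  series:
    - [-0.1,-0.016,0,0,0,-0.03]
    - [-0.207,-0.032,0,0,0,-0.045]
    - [-0.207,-0.032,0,0,0,-0.045]
    - [-0.207,-0.032,-0.015,0,0,-0.045]
    - [-0.207,-0.032,-0.03,0,0,-0.045]
    - [-0.207,-0.032,-0.038,0,0,-0.045]
    - [-0.207,-0.032,-0.044,0,0,-0.045]

```text
clock: 23.65
position: [510.5, 85.8, 85.4]
ee_rot: [-0.157, 0.988, 0.0, 0.0]
contact_force: [-0.2, -0.4, -3.2]
gripper_width: 13.5
```

>>> step_arm:
  series:
    - [0,0,-0.003,0,0,0]

```text
clock: 23.73
position: [510.4, 85.7, 84.0]
ee_rot: [-0.157, 0.988, -0.0, -0.0]
contact_force: [0.4, 0.8, -2.1]
gripper_width: 13.1
```

>>> step_arm:
  series:
    - [0,0,-0.003,0,0,0]

```text
clock: 23.82
position: [510.5, 85.7, 83.0]
ee_rot: [-0.157, 0.988, -0.0, -0.0]
contact_force: [-0.2, 0.5, -2.8]
gripper_width: 13.3
```

>>> step_arm:
  series:
    - [-0.0025,0,-0.003,0,0,0]

```text
clock: 23.9
position: [509.5, 85.7, 82.0]
ee_rot: [-0.157, 0.988, -0.0, 0.0]
contact_force: [-0.2, 0.0, -3.0]
gripper_width: 13.3
```

>>> step_arm:
  series:
    - [0,0,-0.005,0,0,0]

```text
clock: 23.98
position: [509.2, 85.6, 80.1]
ee_rot: [-0.157, 0.988, 0.0, 0.0]
contact_force: [0.1, 0.7, -2.2]
gripper_width: 13.8
```

>>> step_arm:
  series:
    - [0,0,-0.005,0,0,0]
    - [0,0,-0.01,0,0,-0.04]
    - [0,0,-0.01,0,0,-0.08]

```text
clock: 24.23
position: [508.8, 85.5, 75.7]
ee_rot: [-0.093, 0.996, -0.0, -0.0]
contact_force: [0.4, 0.4, -2.7]
gripper_width: 13.4
```

```bash
python3 snap.py
```

```text
t 24.23 pos [508.8  85.5  75.7] yaw 10.66 F [ 0.4  0.4 -2.7] Tz [0.003 0.    0.012] w 13.38 j [ 0.48  0.38 -0.46 -0.   -0.74 -1.87]
```

No contact yet at yaw 10.7; turning slowly to feel where it takes up.

>>> step_arm:
  series:
    - [0,0,0,0,0,-0.03]
    - [0,0,0,0,0,-0.05]

```text
clock: 24.4
position: [509.0, 85.6, 76.1]
ee_rot: [-0.054, 0.999, -0.0, -0.0]
contact_force: [-0.2, -0.1, -1.5]
gripper_width: 13.0
```

```bash
python3 snap.py
```

```text
t 24.40 pos [509.   85.6  76.1] yaw 6.22 F [-0.2 -0.1 -1.5] Tz [ 0.025 -0.018 -0.025] w 13.01 j [ 0.48  0.38 -0.46  0.   -0.74 -1.94]
```

>>> step_arm:
  series:
    - [0,0,0,0,0,-0.02]
    - [0,0,0,0,0,-0.03]

```text
clock: 24.57
position: [509.0, 85.6, 76.1]
ee_rot: [-0.031, 1.0, 0.0, 0.0]
contact_force: [0.1, 0.2, -2.6]
gripper_width: 13.1
```

```bash
python3 snap.py
```

```text
t 24.57 pos [509.   85.6  76.1] yaw 3.57 F [ 0.1  0.2 -2.6] Tz [-0.013 -0.046  0.054] w 13.11 j [ 0.48  0.38 -0.46 -0.   -0.74 -1.99]
```

>>> step_arm:
  series:
    - [0,0,0,0,0,-0.02]
    - [0,0,0,0,0,-0.03]

```text
clock: 24.73
position: [509.1, 85.5, 76.2]
ee_rot: [-0.008, 1.0, -0.0, 0.0]
contact_force: [0.4, -0.3, -1.8]
gripper_width: 13.3
```

```bash
python3 snap.py
```

```text
t 24.73 pos [509.1  85.5  76.2] yaw 0.88 F [ 0.4 -0.3 -1.8] Tz [-0.199 -0.127  0.046] w 13.34 j [ 0.48  0.38 -0.46  0.   -0.74 -2.04]
```

>>> step_arm:
  series:
    - [0,0,0,0,0,-0.015]
    - [0,0,0,0,0,-0.03]

```text
clock: 24.9
position: [509.0, 85.3, 76.2]
ee_rot: [0.016, 1.0, -0.0, -0.0]
contact_force: [0.6, -1.8, -1.8]
gripper_width: 13.4
```

```bash
python3 snap.py
```

```text
t 24.90 pos [509.   85.3  76.2] yaw -1.85 F [ 0.6 -1.8 -1.8] Tz [-0.578 -0.235  0.097] w 13.41 j [ 0.48  0.38 -0.46  0.   -0.74 -2.08]
```

>>> step_arm:
  series:
    - [0,0,0,0,0,-0.02]
    - [0,0,0,0,0,-0.025]

```text
clock: 25.07
position: [509.0, 85.2, 76.2]
ee_rot: [0.035, 0.999, -0.0, -0.0]
contact_force: [0.4, -1.9, -1.7]
gripper_width: 13.0
```

```bash
python3 snap.py
```

```text
t 25.07 pos [509.   85.2  76.2] yaw -4.06 F [ 0.4 -1.9 -1.7] Tz [-0.703 -0.274  0.232] w 12.98 j [ 0.48  0.38 -0.46  0.   -0.74 -2.12]
```

>>> step_arm:
  series:
    - [0,0,0,0,0,-0.01]
    - [0,0,0,0,0,-0.015]

```text
clock: 25.23
position: [509.0, 85.2, 76.2]
ee_rot: [0.047, 0.999, -0.0, -0.0]
contact_force: [1.0, -2.9, -3.8]
gripper_width: 13.3
```

```bash
python3 snap.py
```

```text
t 25.23 pos [509.   85.2  76.2] yaw -5.38 F [ 1.  -2.9 -3.8] Tz [-0.963 -0.308  0.249] w 13.34 j [ 0.48  0.38 -0.46  0.   -0.74 -2.15]
```

>>> step_arm:
  series:
    - [0,-0.001,0,0,0,-0.01]
    - [0,-0.001,0,0,0,-0.012]

```text
clock: 25.4
position: [508.9, 85.1, 76.2]
ee_rot: [0.056, 0.998, -0.0, -0.0]
contact_force: [1.3, -2.8, -3.8]
gripper_width: 13.2
```

```bash
python3 snap.py
```

```text
t 25.40 pos [508.9  85.1  76.2] yaw -6.47 F [ 1.3 -2.8 -3.8] Tz [-0.778 -0.241  0.299] w 13.16 j [ 0.48  0.38 -0.46  0.   -0.74 -2.16]
```

>>> step_arm:
  series:
    - [0.0005,-0.001,0,0,0,-0.01]

```text
clock: 25.48
position: [509.0, 84.9, 76.2]
ee_rot: [0.064, 0.998, 0.0, -0.0]
contact_force: [0.3, -0.5, -2.0]
gripper_width: 13.3
```

```bash
python3 snap.py
```

```text
t 25.48 pos [509.   84.9  76.2] yaw -7.37 F [ 0.3 -0.5 -2. ] Tz [-0.027  0.244  0.364] w 13.28 j [ 0.48  0.38 -0.46 -0.   -0.74 -2.18]
```

>>> step_arm:
  series:
    - [0,0,0,0,0,0.08]
    - [0,0,0,0,0,0.12]
    - [0,0,0.05,0,0,0.13]
    - [0,0,0.068,0,0,0.2]
    - [0.07,0.01,0.068,0,0,0.27]
    - [0.14,0.02,0.068,0,0,0.327]
    - [0.2085,0.034,0.068,0,0,0.327]
    - [0.2085,0.034,0.068,0,0,0.327]
    - [0.2085,0.034,0.055,0,0,0.327]
    - [0.2085,0.034,0.04,0,0,0.327]
    - [0.2085,0.034,0.031,0,0,0.327]
    - [0.2085,0.034,0.025,0,0,0.327]

```text
clock: 26.48
position: [591.1, 98.1, 85.1]
ee_rot: [-0.191, 0.982, -0.0, -0.001]
contact_force: [-0.4, -0.1, -3.0]
gripper_width: 13.4
```

```bash
python3 snap.py
```

```text
t 26.48 pos [591.1  98.1  85.1] yaw 22.06 F [-0.4 -0.1 -3. ] Tz [0.022 0.009 0.045] w 13.42 j [ 0.43  0.48 -0.24 -0.   -0.85 -1.62]
```

>>> step_arm:
  series:
    - [0,0,-0.003,0,0,0]

```text
clock: 26.57
position: [591.6, 98.2, 84.4]
ee_rot: [-0.191, 0.981, -0.0, -0.001]
contact_force: [-0.8, -0.3, -2.0]
gripper_width: 13.2
```

>>> step_arm:
  series:
    - [0,0,-0.003,0,0,0]

```text
clock: 26.65
position: [592.2, 98.4, 83.7]
ee_rot: [-0.192, 0.981, -0.0, -0.0]
contact_force: [-0.2, 0.2, -2.1]
gripper_width: 13.1
```

>>> step_arm:
  series:
    - [0,0,-0.003,0,0,0]

```text
clock: 26.73
position: [592.5, 98.4, 82.8]
ee_rot: [-0.192, 0.981, 0.0, 0.0]
contact_force: [0.1, 0.2, -1.8]
gripper_width: 13.2
```

>>> step_arm:
  series:
    - [0,0,-0.003,0,0,0]

```text
clock: 26.82
position: [592.7, 98.5, 81.6]
ee_rot: [-0.192, 0.981, 0.0, 0.0]
contact_force: [1.1, 1.3, -2.2]
gripper_width: 13.3
```

>>> step_arm:
  series:
    - [0,0,-0.004,0,0,0]

```text
clock: 26.9
position: [592.7, 98.4, 80.0]
ee_rot: [-0.192, 0.981, 0.0, 0.0]
contact_force: [0.6, -0.3, -3.8]
gripper_width: 13.0
```

```bash
python3 snap.py
```

```text
t 26.90 pos [592.7  98.4  80. ] yaw 22.09 F [ 0.6 -0.3 -3.8] Tz [-0.    -0.109 -0.077] w 12.99 j [ 0.43  0.49 -0.24  0.   -0.84 -1.62]
```

>>> step_arm:
  series:
    - [0,0,-0.005,0,0,0]
    - [0,0,-0.0095,0,0,0]
    - [0,0,-0.01,0,0,-0.05]
    - [0,0,-0.01,0,0,-0.1]
    - [0,-0.0005,-0.01,0,0,-0.15]
    - [0,-0.001,-0.01,0,0,-0.2]

```text
clock: 27.4
position: [592.2, 97.8, 75.5]
ee_rot: [-0.034, 0.999, -0.0, -0.0]
contact_force: [0.0, 0.5, -1.8]
gripper_width: 13.5
```

```bash
python3 snap.py
```

```text
t 27.40 pos [592.2  97.8  75.5] yaw 3.89 F [ 0.   0.5 -1.8] Tz [-0.066  0.103  0.177] w 13.48 j [ 0.43  0.49 -0.25  0.   -0.83 -1.94]
```

>>> step_arm:
  series:
    - [0,0,0,0,0,-0.05]
    - [0,-0.0005,0,0,0,-0.1]

```text
clock: 27.57
position: [592.2, 97.4, 75.5]
ee_rot: [0.045, 0.999, -0.0, -0.001]
contact_force: [-0.5, -1.1, -3.1]
gripper_width: 13.2
```

```bash
python3 snap.py
```

```text
t 27.57 pos [592.2  97.4  75.5] yaw -5.10 F [-0.5 -1.1 -3.1] Tz [-0.24   0.082  0.127] w 13.24 j [ 0.43  0.49 -0.25  0.   -0.83 -2.09]
```

>>> step_arm:
  series:
    - [0,0,0,0,0,-0.05]
    - [0,-0.001,0,0,0,-0.1]

```text
clock: 27.73
position: [592.1, 96.9, 75.5]
ee_rot: [0.123, 0.992, -0.0, -0.001]
contact_force: [-0.1, 0.1, -1.6]
gripper_width: 13.3
```

```bash
python3 snap.py
```

```text
t 27.73 pos [592.1  96.9  75.5] yaw -14.11 F [-0.1  0.1 -1.6] Tz [-0.041  0.169  0.136] w 13.34 j [ 0.43  0.49 -0.25  0.   -0.83 -2.25]
```

>>> step_arm:
  series:
    - [0,0,0,0,0,-0.05]
    - [0,-0.0005,0,0,0,-0.088]

```text
clock: 27.9
position: [592.0, 96.7, 75.4]
ee_rot: [0.191, 0.982, -0.001, -0.001]
contact_force: [-0.6, -0.8, -2.7]
gripper_width: 13.4
```

```bash
python3 snap.py
```

```text
t 27.90 pos [592.   96.7  75.4] yaw -21.98 F [-0.6 -0.8 -2.7] Tz [-0.233  0.284  0.415] w 13.36 j [ 0.43  0.49 -0.25  0.   -0.83 -2.39]
```

>>> step_arm:
  series:
    - [0,0,0,0,0,-0.02]

```text
clock: 27.98
position: [592.0, 96.6, 75.5]
ee_rot: [0.205, 0.979, -0.001, -0.001]
contact_force: [-1.6, -0.5, -2.1]
gripper_width: 13.2
```

```bash
python3 snap.py
```

```text
t 27.98 pos [592.   96.6  75.5] yaw -23.69 F [-1.6 -0.5 -2.1] Tz [-0.368  0.21   0.458] w 13.23 j [ 0.43  0.49 -0.25  0.   -0.83 -2.42]
```

>>> step_arm:
  series:
    - [0,0,0,0,0,-0.02]

```text
clock: 28.07
position: [591.9, 96.6, 75.5]
ee_rot: [0.22, 0.976, -0.001, -0.001]
contact_force: [-0.8, -0.9, -2.4]
gripper_width: 12.5
```

```bash
python3 snap.py
```

```text
t 28.07 pos [591.9  96.6  75.5] yaw -25.41 F [-0.8 -0.9 -2.4] Tz [-0.454  0.124  0.454] w 12.54 j [ 0.43  0.49 -0.25  0.   -0.83 -2.45]
```

>>> step_arm:
  series:
    - [0,0,0,0,0,-0.015]

```text
clock: 28.15
position: [591.9, 96.6, 75.5]
ee_rot: [0.231, 0.973, -0.001, -0.001]
contact_force: [-0.8, -1.9, -1.7]
gripper_width: 13.2
```

```bash
python3 snap.py
```

```text
t 28.15 pos [591.9  96.6  75.5] yaw -26.75 F [-0.8 -1.9 -1.7] Tz [-0.64   0.249  0.613] w 13.16 j [ 0.43  0.49 -0.25  0.   -0.83 -2.47]
```

>>> step_arm:
  series:
    - [0,0,0,0,0,0.08]
    - [0,0,0,0,0,0.14]

```text
clock: 28.32
position: [592.3, 97.0, 75.5]
ee_rot: [0.121, 0.993, -0.0, -0.0]
contact_force: [-0.5, 0.7, -2.7]
gripper_width: 13.5
```

```bash
python3 snap.py
```

```text
t 28.32 pos [592.3  97.   75.5] yaw -13.93 F [-0.5  0.7 -2.7] Tz [0.007 0.001 0.02 ] w 13.50 j [ 0.43  0.49 -0.25 -0.   -0.83 -2.25]
```

>>> step_arm:
  series:
    - [0,0,0.05,0,0,0]
    - [0,0,0.07,0,0,0.07]
    - [-0.08,0.06,0.07,0,0,0.15]
    - [-0.16,0.12,0.07,0,0,0.23]
    - [-0.239,0.1805,0.07,0,0,0.31]
    - [-0.239,0.1805,0.07,0,0,0.39]
    - [-0.239,0.1805,0.07,0,0,0.46]
    - [-0.239,0.1805,0.055,0,0,0.522]
    - [-0.239,0.1805,0.045,0,0,0.522]
    - [-0.239,0.1805,0.045,0,0,0.522]

```text
clock: 29.15
position: [496.4, 169.2, 93.0]
ee_rot: [-0.281, 0.96, -0.0, -0.001]
contact_force: [-1.4, -0.8, -1.4]
gripper_width: 13.1
```

```bash
python3 snap.py k
python3 - <<'E'
from wo import *
wov('pics/scenek_full.png','scene',495.2+.9,168.2+.9,57,33,(315,160,60,65),'pics/wok.png',9)
from ov import *
overlay({'top':cv2.imread("pics/topk_full.png"),'scene':cv2.imread("pics/scenek_full.png")},np.radians([44,-13,13,32]),"pics/ovk.png")
E
```

```text
t 29.25 pos [497.  169.2  93.6] yaw 32.65 F [-0.7 -0.2 -2.7] Tz [ 0.033  0.047 -0.003] w 13.06 j [ 0.64  0.36 -0.42 -0.   -0.79 -1.64]
```

View pics/wok.png

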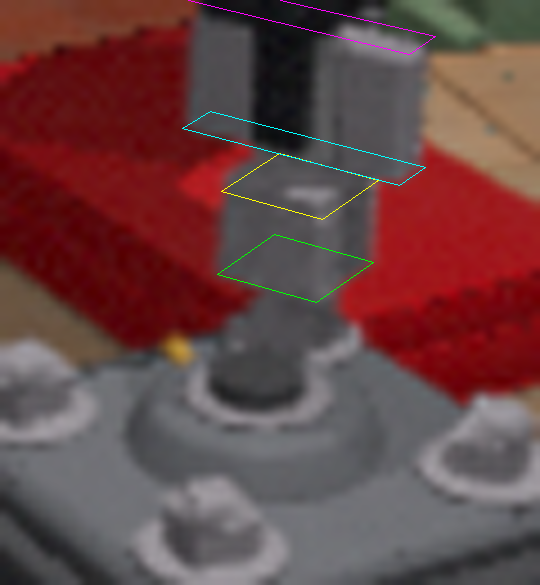

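View pics/ovk.png

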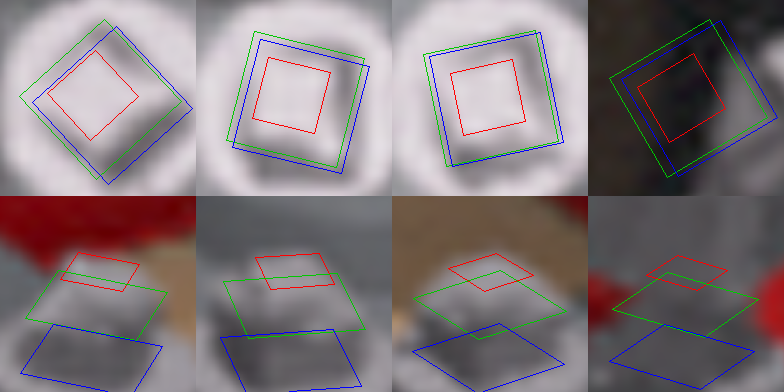

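>>> step_arm:
  series:
    - [0,0,-0.01,0,0,0]
    - [0,0,-0.019,0,0,0]

```text
clock: 29.42
position: [497.3, 169.4, 86.2]
ee_rot: [-0.282, 0.96, 0.0, 0.0]
contact_force: [0.9, -0.1, -2.5]
gripper_width: 13.4
```

>>> step_arm:
  series:
    - [0,0,-0.003,0,0,0]

```text
clock: 29.5
position: [496.7, 169.0, 84.3]
ee_rot: [-0.282, 0.959, -0.0, -0.001]
contact_force: [-1.0, 0.5, -2.3]
gripper_width: 13.2
```

>>> step_arm:
  series:
    - [0,0,-0.003,0,0,0]

```text
clock: 29.58
position: [496.9, 169.1, 83.4]
ee_rot: [-0.282, 0.959, -0.0, -0.0]
contact_force: [0.4, 0.2, -2.9]
gripper_width: 12.9
```

>>> step_arm:
  series:
    - [0,0,-0.003,0,0,0]

```text
clock: 29.67
position: [497.0, 169.3, 82.4]
ee_rot: [-0.282, 0.959, -0.0, -0.0]
contact_force: [-0.6, 0.0, -2.3]
gripper_width: 13.1
```

>>> step_arm:
  series:
    - [0,0,-0.003,0,0,0]

```text
clock: 29.75
position: [497.1, 169.4, 81.3]
ee_rot: [-0.282, 0.959, 0.0, 0.0]
contact_force: [-0.5, -0.4, -2.5]
gripper_width: 13.3
```

>>> step_arm:
  series:
    - [0,0,-0.004,0,0,0]

```text
clock: 29.83
position: [497.1, 169.4, 79.8]
ee_rot: [-0.282, 0.959, 0.0, 0.0]
contact_force: [-0.3, 0.5, -1.7]
gripper_width: 13.2
```

```bash
python3 snap.py
```

```text
t 29.83 pos [497.1 169.4  79.8] yaw 32.79 F [-0.3  0.5 -1.7] Tz [ 0.001  0.026 -0.028] w 13.20 j [ 0.64  0.38 -0.43  0.   -0.75 -1.64]
```

>>> step_arm:
  series:
    - [0,0,-0.005,0,0,0]
    - [0,0,-0.0095,0,0,0]
    - [0,0,-0.0095,0,0,-0.05]
    - [0,-0.0005,-0.0095,0,0,-0.1]
    - [0.0005,-0.001,-0.0095,0,0,-0.15]
    - [0.0005,-0.001,-0.0095,0,0,-0.2]

```text
clock: 30.33
position: [496.7, 169.0, 75.7]
ee_rot: [-0.127, 0.992, -0.0, -0.0]
contact_force: [-0.7, -0.7, -2.5]
gripper_width: 13.0
```

```bash
python3 snap.py
```

```text
t 30.33 pos [496.7 169.   75.7] yaw 14.59 F [-0.7 -0.7 -2.5] Tz [0.137 0.184 0.107] w 13.00 j [ 0.64  0.39 -0.44 -0.   -0.75 -1.95]
```

>>> step_arm:
  series:
    - [0,0,0,0,0,-0.05]
    - [0,-0.0005,0,0,0,-0.1]

```text
clock: 30.5
position: [496.8, 168.6, 75.7]
ee_rot: [-0.049, 0.999, -0.0, -0.0]
contact_force: [-0.7, 0.4, -3.1]
gripper_width: 13.1
```

```bash
python3 snap.py
```

```text
t 30.50 pos [496.8 168.6  75.7] yaw 5.61 F [-0.7  0.4 -3.1] Tz [-0.062  0.163  0.167] w 13.09 j [ 0.64  0.39 -0.44 -0.   -0.75 -2.11]
```

>>> step_arm:
  series:
    - [0,0,0,0,0,-0.05]
    - [0,-0.0005,0,0,0,-0.1]

```text
clock: 30.67
position: [496.7, 168.2, 75.7]
ee_rot: [0.03, 1.0, -0.0, -0.0]
contact_force: [-0.9, -0.7, -2.3]
gripper_width: 13.3
```

```bash
python3 snap.py
```

```text
t 30.67 pos [496.7 168.2  75.7] yaw -3.39 F [-0.9 -0.7 -2.3] Tz [-0.206  0.036  0.143] w 13.28 j [ 0.64  0.39 -0.44  0.   -0.75 -2.27]
```

>>> step_arm:
  series:
    - [0,-0.0005,0,0,0,-0.04]

```text
clock: 30.75
position: [496.7, 168.0, 75.7]
ee_rot: [0.061, 0.998, -0.0, -0.0]
contact_force: [0.2, -0.0, -2.8]
gripper_width: 13.5
```

```bash
python3 snap.py
```

```text
t 30.75 pos [496.7 168.   75.7] yaw -6.98 F [ 0.2 -0.  -2.8] Tz [-0.122  0.181  0.138] w 13.47 j [ 0.64  0.39 -0.44  0.   -0.75 -2.33]
```

>>> step_arm:
  series:
    - [0,0,0,0,0,-0.03]

```text
clock: 30.83
position: [496.7, 168.0, 75.7]
ee_rot: [0.084, 0.996, -0.001, -0.0]
contact_force: [0.5, -0.7, -2.1]
gripper_width: 13.4
```

```bash
python3 snap.py
```

```text
t 30.83 pos [496.7 168.   75.7] yaw -9.64 F [ 0.5 -0.7 -2.1] Tz [-0.354  0.105  0.149] w 13.44 j [ 0.64  0.39 -0.44  0.   -0.75 -2.37]
```

>>> step_arm:
  series:
    - [0,-0.0005,0,0,0,-0.02]

```text
clock: 30.92
position: [496.7, 167.8, 75.7]
ee_rot: [0.099, 0.995, -0.0, -0.0]
contact_force: [-0.3, 0.5, -2.7]
gripper_width: 13.2
```

```bash
python3 snap.py
```

```text
t 30.92 pos [496.7 167.8  75.7] yaw -11.40 F [-0.3  0.5 -2.7] Tz [0.037 0.233 0.112] w 13.25 j [ 0.64  0.39 -0.44  0.   -0.75 -2.41]
```

>>> step_arm:
  series:
    - [0,0,0,0,0,-0.02]

```text
clock: 31.0
position: [496.7, 167.8, 75.7]
ee_rot: [0.115, 0.993, -0.001, -0.001]
contact_force: [-0.3, -0.9, -2.4]
gripper_width: 13.4
```

```bash
python3 snap.py
```

```text
t 31.00 pos [496.7 167.8  75.7] yaw -13.17 F [-0.3 -0.9 -2.4] Tz [-0.219  0.18   0.096] w 13.43 j [ 0.64  0.39 -0.44  0.   -0.75 -2.44]
```

>>> step_arm:
  series:
    - [0,0,0,0,0,-0.02]

```text
clock: 31.08
position: [496.7, 167.7, 75.7]
ee_rot: [0.13, 0.991, -0.001, -0.001]
contact_force: [-0.7, -0.0, -0.9]
gripper_width: 13.1
```

```bash
python3 snap.py
```

```text
t 31.08 pos [496.7 167.7  75.7] yaw -14.96 F [-0.7 -0.  -0.9] Tz [-0.239  0.09   0.198] w 13.15 j [ 0.64  0.39 -0.44  0.   -0.75 -2.47]
```

>>> step_arm:
  series:
    - [0,0,0,0,0,-0.015]

```text
clock: 31.17
position: [496.6, 167.7, 75.7]
ee_rot: [0.142, 0.99, -0.001, -0.001]
contact_force: [-0.8, -1.5, -2.3]
gripper_width: 13.2
```

```bash
python3 snap.py
```

```text
t 31.17 pos [496.6 167.7  75.7] yaw -16.29 F [-0.8 -1.5 -2.3] Tz [-0.345  0.202  0.273] w 13.23 j [ 0.64  0.39 -0.44  0.   -0.75 -2.49]
```

>>> step_arm:
  series:
    - [0,0,0,0,0,-0.012]

```text
clock: 31.25
position: [496.6, 167.7, 75.7]
ee_rot: [0.151, 0.989, -0.001, -0.001]
contact_force: [-0.9, -1.6, -3.4]
gripper_width: 13.3
```

```bash
python3 snap.py
```

```text
t 31.25 pos [496.6 167.7  75.7] yaw -17.36 F [-0.9 -1.6 -3.4] Tz [-0.43   0.143  0.39 ] w 13.29 j [ 0.64  0.39 -0.44  0.   -0.75 -2.51]
```

>>> step_arm:
  series:
    - [0,0,0,0,0,0.08]
    - [0,0,0,0,0,0.13]
    - [0,0,0.05,0,0,0.14]
    - [0,0,0.075,0,0,0.2]
    - [0.05,-0.08,0.075,0,0,0.27]
    - [0.2285,-0.988,0.075,0,0,0.349]
    - [0.2285,-0.988,0.075,0,0,0.349]
    - [0.2285,-0.988,0.075,0,0,0.349]
    - [0.2285,-0.988,0.075,0,0,0.349]
    - [0.2285,-0.988,0.075,0,0,0.349]
    - [0.2285,-0.988,0.075,0,0,0.349]
    - [0.2285,-0.988,0.075,0,0,0.349]

```text
clock: 32.25
position: [573.1, -147.9, 106.1]
ee_rot: [-0.122, 0.993, 0.0, 0.001]
contact_force: [1.4, 1.1, -1.8]
gripper_width: 13.2
```

```bash
python3 snap.py m
python3 - <<'E'
from ov import *
overlay({'top':cv2.imread("pics/topm_full.png"),'scene':cv2.imread("pics/scenem_full.png")},np.radians([44,-8,13,-2]),"pics/ovm.png")
E
```

```text
t 32.35 pos [ 573.6 -151.3  105.8] yaw 13.64 F [-0.3  1.2 -2.4] Tz [0.12  0.015 0.047] w 13.27 j [ 0.02  0.45 -0.24  0.   -0.88 -1.35]
```

View pics/ovm.png

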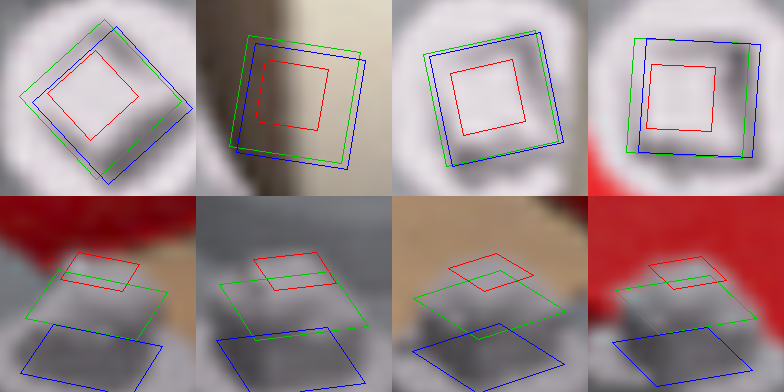

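View pics/topm.png

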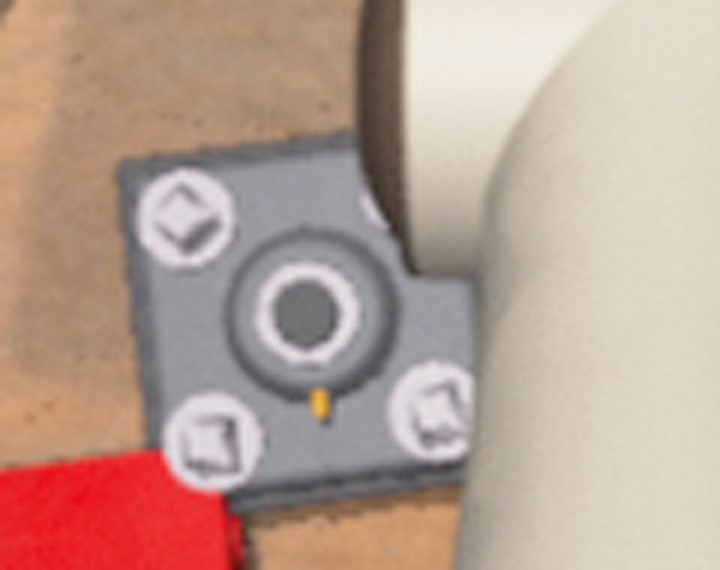

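>>> step_arm:
  series:
    - [0.018,-0.095,0,0,0,0.003]
    - [0.036,-0.191,0,0,0,0.003]
    - [0.036,-0.191,-0.02,0,0,0.003]
    - [0.036,-0.191,-0.045,0,0,0.003]
    - [0.036,-0.191,-0.055,0,0,0.003]

```text
clock: 32.77
position: [585.7, -221.8, 81.8]
ee_rot: [-0.124, 0.992, 0.001, -0.001]
contact_force: [-0.7, 1.2, -3.8]
gripper_width: 13.3
```

```bash
python3 snap.py
python3 - <<'E'
from snap import *
snap('n',('scene',),{'scene':(140,170,120,95)})
st()
from wo import *
wov('pics/scenen_full.png','scene',590.3,-226.5,47.5,14,(160,180,60,65),'pics/won.png',9)
E
```

```text
t 32.77 pos [ 585.7 -221.8   81.8] yaw 14.25 F [-0.7  1.2 -3.8] Tz [0.055 0.084 0.006] w 13.29 j [-0.1   0.52 -0.17 -0.   -0.88 -1.22]
t 32.82 pos [ 585.4 -221.2   81.4] yaw 14.32 F [ 0.1 -0.4 -3.4] Tz [-0.015  0.087 -0.013] w 13.38 j [-0.1   0.52 -0.17 -0.   -0.88 -1.22]
```

View pics/won.png

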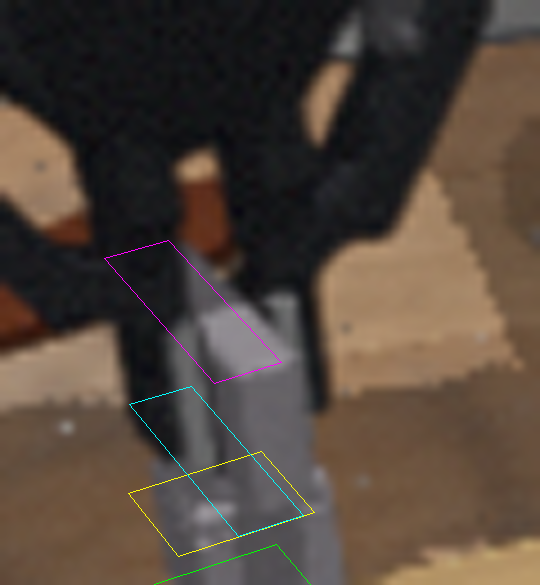

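>>> step_arm:
  series:
    - [0.0065,-0.016,0,0,0,0]
    - [0.0065,-0.016,0,0,0,0]
    - [0.0065,-0.016,0,0,0,0]

```text
clock: 33.07
position: [590.3, -228.2, 84.6]
ee_rot: [-0.125, 0.992, -0.0, 0.001]
contact_force: [-0.2, 0.6, -2.1]
gripper_width: 13.0
```

Run:
```python
from snap import *
snap('p',('scene',),{'scene':(140,170,120,95)})
st()
from wo import *
wov('pics/scenep_full.png','scene',590.3,-226.5,45.5,14,(155,195,60,65),'pics/wop.png',9)
```

```text
t 33.12 pos [ 590.2 -228.2   84.6] yaw 14.39 F [-0.4 -0.5 -2.6] Tz [-0.08   0.028 -0.017] w 13.10 j [-0.11  0.53 -0.15  0.   -0.89 -1.21]
```

View pics/wop.png

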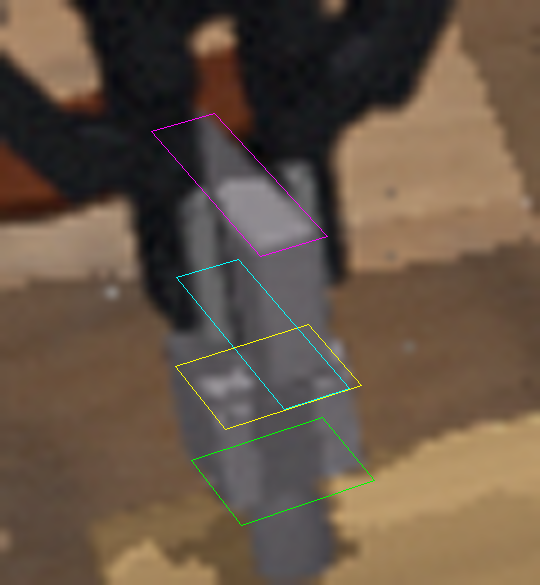

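>>> step_arm:
  series:
    - [-0.005,0.0015,0,0,0,0]
    - [-0.005,0.0015,0,0,0,0]
    - [-0.005,0.0015,-0.005,0,0,0]

```text
clock: 33.37
position: [587.9, -227.9, 82.7]
ee_rot: [-0.125, 0.992, -0.0, 0.001]
contact_force: [0.6, -0.9, -2.1]
gripper_width: 13.4
```

Run:
```python
from snap import *
snap('q',('scene',),{'scene':(140,170,120,95)})
st()
p=arm.read_state()['position']
from wo import *
wov('pics/sceneq_full.png','scene',590.3,-226.5,p[2]-36.2,14,(155,195,60,65),'pics/woq.png',9)
print(proj('scene',[[590,-226.5,20],[590,-226.5,41]]))
```

```text
t 33.42 pos [ 587.5 -227.9   81.9] yaw 14.35 F [ 0.  -1.1 -2.3] Tz [ 0.066 -0.013 -0.025] w 13.38 j [-0.11  0.53 -0.16 -0.   -0.88 -1.21]
[[187.65770528 257.55861776]
 [186.24645372 248.66800576]]
```

View pics/woq.png

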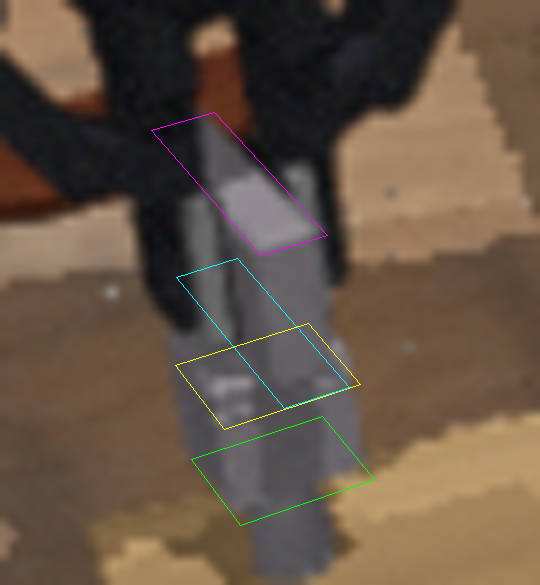

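>>> step_arm:
  series:
    - [0,0,-0.007,0,0,0]
    - [0,0,-0.014,0,0,0]

```text
clock: 33.58
position: [587.7, -228.1, 76.3]
ee_rot: [-0.125, 0.992, -0.0, 0.0]
contact_force: [-0.0, 0.0, -2.7]
gripper_width: 13.3
```

>>> step_arm:
  series:
    - [0,0,-0.005,0,0,0]
    - [0,0,-0.01,0,0,0]

```text
clock: 33.75
position: [587.5, -228.1, 71.9]
ee_rot: [-0.125, 0.992, 0.0, -0.0]
contact_force: [-0.1, 0.0, -2.6]
gripper_width: 13.2
```

>>> step_arm:
  series:
    - [0,0,-0.01,0,0,0]
    - [0,0,-0.02,0,0,0]

```text
clock: 33.92
position: [587.7, -228.2, 64.0]
ee_rot: [-0.125, 0.992, -0.0, 0.0]
contact_force: [-0.5, -0.4, -2.3]
gripper_width: 13.1
```

>>> step_arm:
  series:
    - [0,0,-0.01,0,0,0]
    - [0,0,-0.016,0,0,0]
    - [0,0,-0.016,0,0,0]

```text
clock: 34.17
position: [587.1, -228.0, 57.0]
ee_rot: [-0.125, 0.992, 0.0, -0.001]
contact_force: [-0.2, 0.2, -2.5]
gripper_width: 13.3
```

>>> step_arm:
  series:
    - [0,0,-0.0025,0,0,0]
    - [0,0,-0.0025,0,0,0]

```text
clock: 34.33
position: [587.7, -228.1, 57.0]
ee_rot: [-0.125, 0.992, -0.0, 0.0]
contact_force: [0.0, -0.6, -2.6]
gripper_width: 13.5
```

>>> step_arm:
  series:
    - [0,0,-0.002,0,0,0]
    - [0,0,-0.0025,0,0,0]

```text
clock: 34.5
position: [587.8, -228.2, 56.2]
ee_rot: [-0.125, 0.992, -0.0, 0.0]
contact_force: [-0.8, 0.6, -0.9]
gripper_width: 13.3
```

>>> step_arm:
  series:
    - [0,0,0,0,0,0]
    - [0,0,0,0,0,0]
    - [0,0,0,0,0,0]
    - [0,0,0,0,0,0]
    - [0,0,0,0,0,0]
    - [0,0,0,0,0,0]
  jaw: 0.6

```text
clock: 35.0
position: [587.8, -228.1, 56.2]
ee_rot: [-0.125, 0.992, -0.0, 0.0]
contact_force: [-0.1, 0.8, -0.2]
gripper_width: 68.1
```

>>> step_arm:
  series:
    - [0,0,0.02,0,0,0]
    - [0,0,0.06,0,0,0]
    - [0,0,0.12,0,0,0]
    - [0,0,0.2,0,0,0]
    - [0,0,0.25,0,0,0]
    - [-0.1,-0.1,0.25,0,0,0]
    - [-0.2,-0.2,0.25,0,0,0]
    - [-0.3,-0.3,0.25,0,0,0]
    - [-0.4,-0.4,0.25,0,0,0]
    - [-0.4,-0.5,0.25,0,0,0]
    - [-0.4,-0.6,0.25,0,0,0]
    - [-0.4,-0.6,0.25,0,0,0]

```text
clock: 36.0
position: [427.7, -465.0, 157.5]
ee_rot: [-0.125, 0.992, -0.001, 0.001]
contact_force: [1.2, 0.0, 0.8]
gripper_width: 68.2
```

Run:
```python
from snap import *
snap('z',('scene','top'),{'scene':(140,190,120,95),'top':(310,150,120,95)})
st()
from ov import *
overlay({'top':cv2.imread("pics/topz_full.png"),'scene':cv2.imread("pics/scenez_full.png")},np.radians([44,-8,13,-2]),"pics/ovz.png")
im=cv2.imread("pics/topz_full.png"); cv2.imwrite("pics/fz.png",cv2.resize(im[180:264,170:254],None,fx=7,fy=7,interpolation=cv2.INTER_CUBIC))
```

```text
t 36.10 pos [ 426.7 -468.5  156.4] yaw 13.99 F [-0.4  2.  -0.5] Tz [ 0.1    0.027 -0.02 ] w 68.47 j [-0.58  0.46 -0.08  0.   -1.04 -0.75]
```

View pics/scenez.png

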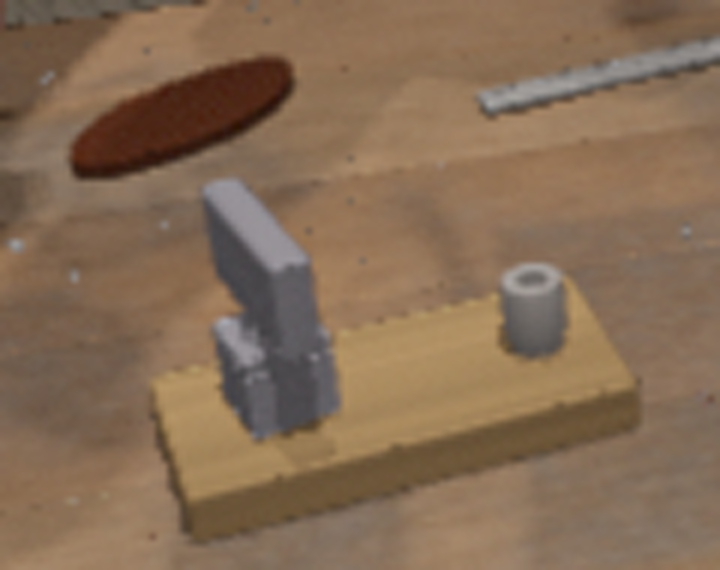

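View pics/ovz.png

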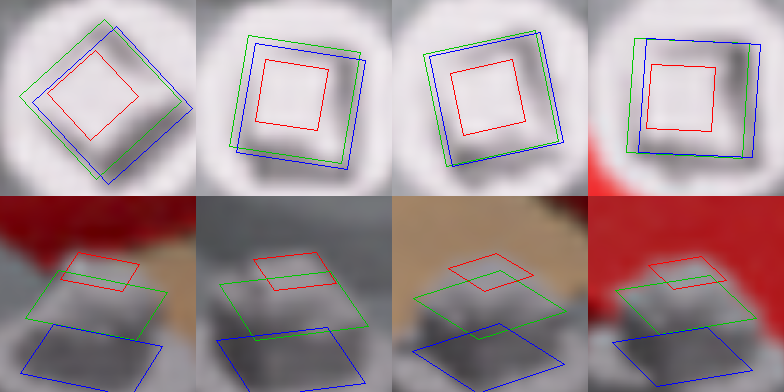

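View pics/fz.png

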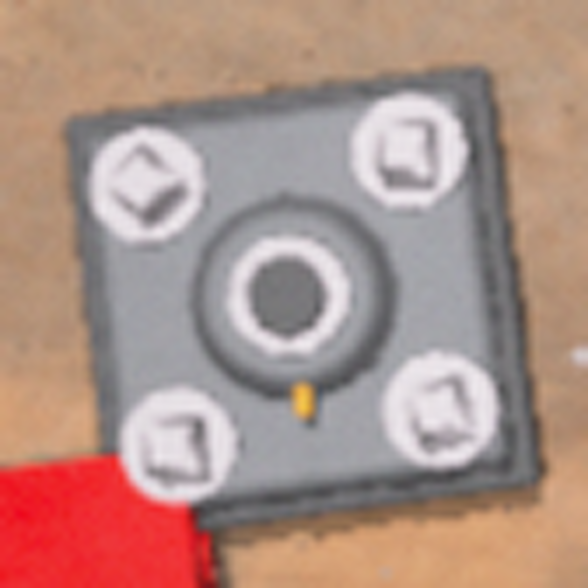

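View pics/topz.png

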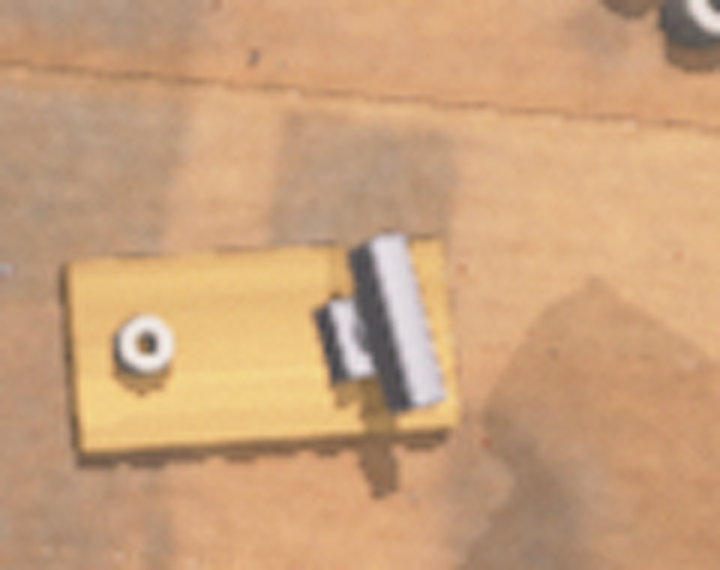

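```bash
python3 -c "
from bench import arm
print(arm.job_done())"
```

```text
the job is handed in; nothing more can be done
None
```

I tightened all four bolts clockwise with the wrench, set the wrench back over its post and let go, and handed the job in at about 36 s. One push on bolt 2 reached the mount limit, so I can't rule out that the mounts were squashed there.

- **First pass:** I turned bolts 1, 3, 2 and 4 by about 0.58 rad each. The camera showed head turns of about 33° on each.
- **Second pass:** I turned bolts 1, 3, 2 and 4 on to the stop. The wrist torque ended at about 0.40, 0.36, 0.61 and 0.39 N m, above the 0.12 to 0.2 N m that turning takes. Total head turns seen at the end were about 68°, 70°, 62° and 66°, good to about ±4°. Bolt 2 reads lowest, but its torque rise was clear.
- **Wrench and collet:** the last pictures show the wrench upright over its post at its first angle, the collet where it stood, the flange in place and the arm clear.

**What went wrong or disagreed:**
- **Push on bolt 2:** on the first try there, the socket was about 2 mm off and I ran two downward moves without checking between them. The push reached about 21 N, right at the sink limit, for a few tenths of a second before I lifted off and re-seated it. The bearing looked level again afterwards.
- **Bolt 3:** my first second-pass turn showed no clear torque rise. I lifted the wrench, looked, re-seated it and turned on to the stop before going to bolt 2.
- **Bolt 2 stop:** I turned a few degrees further than intended after the stop was felt. The camera showed no overshoot.

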